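Tidy the sideboard into one tower

ROBOT

A 7-joint arm with a two-finger parallel gripper is mounted at the origin on the work surface. World frame = base frame: x ahead of the robot, y to its left, z up, the work surface at z = 0. Lengths are in m, angles in rad, forces in N, time in s.
With the tool pointing down it reaches from about 0.4 to 0.875 m from the base axis. Payload 19.3 kg.
Tool frame: the origin (TCP) lies between the finger pads; the fingertips stand 17 mm ahead of it and the grasp point (between the pads) lies 2 mm behind it; z points along the fingers, x is the direction in which the jaws open and shut, and the axes are right-handed (so a half turn about z gives the same grasp; the last joint's range is limited). The gripper opens to 85 mm and grips with 20 to 120 N. Pads are 22 mm wide; open, the fingers measure 114 mm over their backs; the gripper's body (76 mm by 85 mm) begins 54 mm behind the grasp point. The pads swing forward as they close: fully open they stand 13 mm farther back than shut.
Start: joints at [-1.234, 0.521, -0.036, 1.599, 0.021, 1.021, -0.113], TCP at [0.247, 0.574, 0.248] pointing down, gripper open.
Joint ranges: [-2.91, 2.91], [-0.3, 2.13], [-1.5, 1.42], [0.17, 2.43], [-1.26, 4.41], [0.16, 1.93], [-2.52, 2.52]. Speed limits (rad/s): [1.89, 1.89, 2.39, 2.39, 3.01, 3.01, 3.01].

INTERFACE

Orientations are given as [roll, pitch, yaw] about the fixed x, y, z axes, in that order (R = Rz(yaw) Ry(pitch) Rx(roll)).
In Python, from workcell import bot gives the robot as it stands. The module is installed in compiled form; this text tells all that it offers.
- The arm moves only by the tool arm_command, never from a script. Its argument "targets" is a list of rows, each a list of 6 numbers: the shift along the tool's x, y, z in mm, then the turn, a rotation vector about the tool's x, y, z in degrees. In form: [[x, y, z, wx, wy, wz], ...]. A call has 1 to 8 rows; each row shifts and turns the pose as measured when the row begins, along the tool's axes as they then stand; what a row does not reach is not made up. A row lasts 1/10 s, in which the tool goes at most 50 mm and 8.59 degrees, less where a joint would pass 70% of its speed; a pose out of reach is approached as far as the arm can. A call is refused whole if a number of a shift passes 50 or a number of a turn 8.59, either way. A call with a gripper value outside its range is refused whole. "grip" is the opening in per cent of the stroke, from 0 (shut) to 100 (fully open), set as the call begins (left out, the last holds). The fingers move at their own pace and stop on an object; "grip_force" is the grip in N (left out, the last holds). Time passes only in rows, so rows that do not move let the fingers close. It gives the time, the measured TCP pose, the force and the opening at its end, in the units of the state.
- bot.observe(): the state, without advancing time (a new reading comes with each control period).
- bot.grab_frame(name): name is "scene" or "top" or "wrist"; returns a dict with "color" (480x640x3 uint8, red, green, blue), "depth" (480x640 float32, m along the optical axis (not along the pixel's ray), 0 where there is no reading), "fov_y" (degrees; the focal length in pixels is half the picture's height over the tangent of half this angle, whatever the lens; pixels are square), "cx", "cy" (the principal point, pixels), "D" ([k1, k2, p1, p2, k3] as OpenCV has them; the pictures are not rectified), "R" (3x3) and "t" (3): a world point X has camera coordinates R X + t; the wrist camera has in their place "hand_eye" (4x4, takes a point from camera to tool coordinates, whose origin is the TCP and whose axes are the tool frame's). Camera axes: x right, y down, z forward; pixel columns grow to the right and rows downward; lengths in m; the calibration is good to about 2 mm. A picture is of the moment at which its call begins: read the wrist's pose just before it.
- bot.job_done(): hands the job in, once; it reports no verdict.
The state is a dict: "clock": time; "qpos": joint angles; "qd": joint speeds; "joint_efforts": joint torques, N m; "position": TCP position; "tool_rot": TCP orientation; "force": force on the tool from outside, world axes, zero at the start; "moment": the same for the moment, N m; "grip_width": finger opening in m.
Only numpy, scipy, OpenCV 4.12 (cv2) and the standard library are available. Lean on these libraries where they do the work, as an engineer would, in place of code of your own. Each camera call takes 0.05 s, during which the arm holds its last target. There are 200 camera calls.

TASK

Tidy the sideboard: slide the clear lid of the wooden valet box all the way back, then build a single tower on the black tray from the book and whatever is there of the sunglasses case, tin, domino box, card carton and ring box (some are in the valet box, and not all are there every time), largest footprint at the bottom and each next one smaller, with the glass paperweight, which now sits in the way on the tray, on the very top. Every piece should lie flat, centred on the tray with its length along the tray's length; when the box is empty slide its lid fully shut again. Leave the pot, the key dish and the stapler alone.

Things in the scene. Friction and masses are not known exactly. Their poses are not given: they have to be found in the camera images.
- book_c (a point): Centre (half-way up) of the hardback pocket book, dark blue cloth boards with white page edges, 160 x 64 x 26 mm. x along its length, y across its width, z up. Loose, flat on all faces. Always there.
- specs_c (a point): Centre (half-way up) of the clear acrylic sunglasses case (rigid, stays shut) with a dark pair of glasses seen inside, 136 x 58 x 34 mm. x along its length, y across its width, z up. Loose, flat on all faces. May be absent.
- tin_c (a point): Centre (half-way up) of the plain metal tin, 112 x 54 x 28 mm; if present it lies in the valet box's well. x along its length, y across its width, z up. Loose, flat on all faces. May be absent (but tin or carton is there).
- domino_c (a point): Centre (half-way up) of the dark wooden domino box with a pale strip along its rim, 90 x 48 x 32 mm. x along its length, y across its width, z up. Loose, flat on all faces. May be absent.
- carton_c (a point): Centre (half-way up) of the brown cardboard playing-card carton, 72 x 43 x 26 mm; if present it lies in the valet box's well. x along its length, y across its width, z up. Loose, flat on all faces. May be absent (but tin or carton is there).
- ringbox_c (a point): Centre (half-way up) of the dark leather-covered ring box (rigid, stays shut) with a thin brass line round it, 54 x 39 x 34 mm. x along its length, y across its width, z up. Loose, flat on all faces. May be absent.
- weight_c (a point): Centre (17.5 mm above its base) of the glass paperweight: round puck 36 mm in diameter, straight sides up to 22 mm, domed top, 35 mm tall in all; nothing can stand on it. z up. Loose, always there; at the start it sits somewhere on the tray, in the way of the tower.
- tray_c (a point): Centre of the top face of the flat black tray without rim, 210 mm long (x) by 125 mm wide (y), 8 mm thick, fixed; its top is 8 mm above the sideboard. The tower goes here.
- well (a point): Centre of the floor of the well of the fixed wooden valet box; the floor is 10 mm above the sideboard. Box outside: 286 mm long (x) x 208 mm wide (y) x 58 mm tall, its middle 67 mm along +x from this point. The well is 132 mm (x) by 188 mm (y), its walls reach 58 mm above the sideboard; the rest of the box, on the +x side, is a solid deck 44 mm high over which the lid slides. Tin and carton lie side by side in the well, lengths along x.
- lid_fin (a point): Centre of the brass grip fin on top of the lid: a bar 70 mm long (y), 12 mm thick (x) and 24 mm tall, standing on the middle of the clear lid; its x is the opening direction. It moves with the lid; its top is 76 mm above the sideboard. With the lid shut it is straight above the middle of the well.
- lid (a joint): Travel of the clear acrylic sliding lid (panel 46 to 52 mm above the sideboard, in grooves of the box's side walls): 0 m = shut over the well, 0.136 m = stop, well wholly uncovered. It slides along the box's +x, cannot lift, takes about 1.5 N to move and stays where it is left.
- pot: Bystander: rounded terracotta pot, 90 mm across, 75 mm tall; origin at the centre of its underside.
- keydish: Bystander: black dish with two steel keys, 110 mm across, 20 mm tall; origin at the centre of its underside.
- stapler: Bystander: chrome stapler, 130 mm long (x), 55 mm tall; origin at the centre of its underside.

How it is judged:
By the outcome, as a careful person would: the job done as asked, in the order asked, and still so for the second after the job is handed in, with the robot touching nothing.
Of specs, domino, ringbox only 1 to 2 are there at a start; the rules pass over those that are not, and their reading is None.
Of tin, carton only 1 to 2 are there at a start; the rules pass over those that are not, and their reading is None.
At some moment in a run one of book may be knocked a few centimetres aside while the robot is not near it.
It also fails if it takes over 210 s, if anything falls off the work surface, if the arm or the gripper's body presses on something with over 40 N, if the wrist force passes 120 N, or if a joint passes its speed limit or range.

## Working session

There is one attempt and no reset: what is moved stays moved. The work goes in short steps, Python scripts to look and compute and a tool call to move; the robot and the scene stay as the last step left them, time stands still between calls to the robot, and variables do not carry over. Pictures are saved under pics/ and viewed, about 12 in all and at most 16, crops included, and the job is handed in when it is done.

Besides the shell and the picture viewer there is one more tool, called after "Call:" as name(argument=value, ...), one argument or row to a line, values as JSON. arm_command: Moves the arm, as the interface text tells. Its arguments: {"type":"object","properties":{"targets":{"type":"array"},"grip":{"type":"number"},"grip_force":{"type":"number"}},"required":["targets"]}

```bash
mkdir -p pics
cat > h.py <<'E'
import numpy as np, cv2, pickle
from scipy.spatial.transform import Rotation as Ro
from workcell import bot
def K(f):
    fl=240/np.tan(np.radians(f['fov_y'])/2); return np.array([[fl,0,f['cx']],[0,fl,f['cy']],[0,0,1.]])
def grab(n,name=None):
    o=bot.observe(); f=bot.grab_frame(n); 
    if n=='wrist':
        T=np.eye(4); r=np.array(o['tool_rot']); T[:3,:3]=Ro.from_euler('xyz',r).as_matrix() if r.size==3 else (r if r.shape==(3,3) else None); T[:3,3]=o['position']
        C=T@np.array(f['hand_eye']); f['R']=C[:3,:3].T; f['t']=-f['R']@C[:3,3]
    f['R']=np.array(f['R']);f['t']=np.array(f['t'])
    if name: cv2.imwrite(f'pics/{name}.png',f['color'][...,::-1]); pickle.dump(f,open(f'pics/{name}.pkl','wb'))
    return f
def load(n): return pickle.load(open(f'pics/{n}.pkl','rb'))
def rays(f,uv):
    p=cv2.undistortPoints(np.array(uv,float).reshape(-1,1,2),K(f),np.array(f['D'],float)).reshape(-1,2)
    d=np.c_[p,np.ones(len(p))]@f['R']; return -f['R'].T@f['t'],d
def atz(f,uv,z):
    c,d=rays(f,uv); return c+d*((z-c[2])/d[:,2])[:,None]
def dep(f,uv):
    c,d=rays(f,uv); u=np.round(np.array(uv)).astype(int).reshape(-1,2); return c+d*f['depth'][u[:,1],u[:,0]][:,None]
def cloud(f):
    v,u=np.mgrid[0:480,0:640]; return dep(f,np.c_[u.ravel(),v.ravel()]).reshape(480,640,3)
def st():
    o=bot.observe(); print(round(o['clock'],2),np.round(o['position'],4),np.round(o['tool_rot'],3),'F',np.round(o['force'],1),'w',round(o['grip_width'],4)); return o
E
python3 - <<'E'
from h import *
o=bot.observe();print(o)
for n in('scene','top'):
    f=grab(n,n+'0');print(n,f['fov_y'],f['cx'],f['cy'],f['D'],f['R'].round(3).tolist(),f['t'].round(3))
E
```

```text
{'clock': 0.0, 'qpos': array([-1.23417616,  0.52202279, -0.03629949,  1.60001082,  0.02124102,
        1.02108315, -0.11276822]), 'qd': array([-0.00019757, -0.00016323, -0.00140144,  0.00244125,  0.00161945,
       -0.00012724, -0.00075269]), 'joint_efforts': array([-1.08827062e-03, -9.27125216e+01,  1.97911575e+00, -3.69933379e+01,
        1.77669228e-02,  8.13496008e-03, -1.42494784e-06]), 'position': array([0.24723902, 0.57367445, 0.24771956]), 'tool_rot': array([3.14146306e+00, 1.13132684e-03, 1.16399519e+00]), 'force': array([0.42744004, 0.45066076, 0.17487617]), 'moment': array([-0.03420806,  0.08812569, -0.05540853]), 'grip_width': 0.08526907565467098}
scene 54.351599104592445 317.36913902678623 243.61322944120425 [-0.05504326  0.          0.          0.          0.        ] [[-0.531, 0.847, 0.016], [0.625, 0.404, -0.668], [-0.572, -0.345, -0.744]] [ 0.401 -0.287  1.358]
top 47.03934644585117 322.1196356238722 246.29294447173845 [-0.02524105  0.          0.          0.          0.        ] [[-0.006, -1.0, 0.015], [-0.986, 0.003, -0.169], [0.169, -0.016, -0.985]] [-0.105  0.623  1.383]
```

View pics/scene0.png

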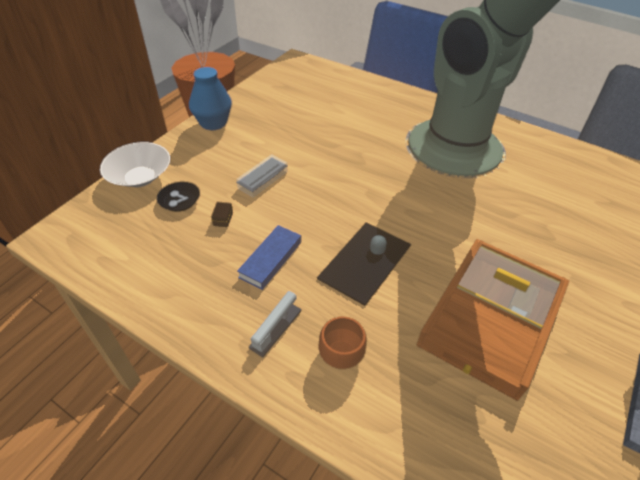

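View pics/top0.png

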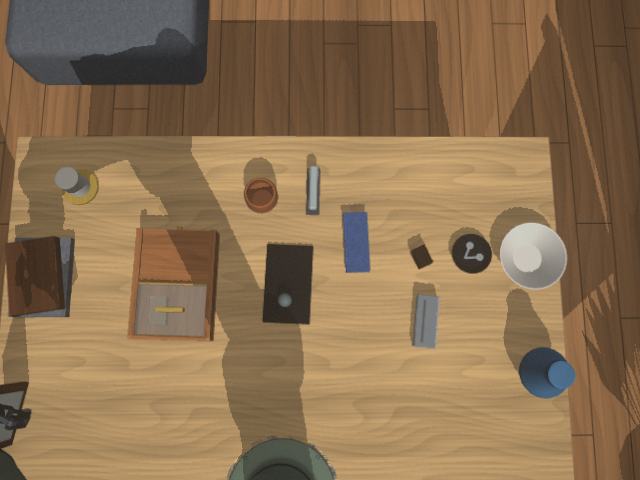

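The top view shows the valet box at (173,285) with its fin at (169,310), and the tray at (288,283) with the paperweight at (285,300). The book is at (356,242), the ring box at (422,256), and a grey case, probably the specs, at (425,320). The stapler is at (313,190), the pot at (261,195) and the keydish at (472,253). I'll enlarge it.

Run:
```python
from h import *
f=load('top0')
a=cv2.resize(f['color'][220:350,120:320],None,fx=4,fy=4,interpolation=cv2.INTER_CUBIC)
cv2.imwrite('pics/c1.png',a[...,::-1])
a=cv2.resize(f['color'][200:355,255:455],None,fx=4,fy=3.87,interpolation=cv2.INTER_CUBIC)
a=cv2.resize(f['color'][205:355,335:495],None,fx=4,fy=4,interpolation=cv2.INTER_CUBIC)
cv2.imwrite('pics/c2.png',a[...,::-1])
P=cloud(f)
for u,v in [(356,242),(425,320),(422,256),(285,300),(288,270),(169,310),(158,310),(190,300),(195,320),(175,250),(300,350)]: print((u,v),P[v,u].round(4))
```

```text
(356, 242) [ 0.6394 -0.1986  0.0234]
(425, 320) [ 0.4313 -0.3737  0.0344]
(422, 256) [ 0.5991 -0.3717  0.0356]
(285, 300) [ 0.484  -0.0113  0.0464]
(288, 270) [ 0.5674 -0.0167  0.0029]
(169, 310) [0.4581 0.2788 0.0738]
(158, 310) [0.4582 0.3066 0.0733]
(190, 300) [0.4849 0.2327 0.0477]
(195, 320) [0.4337 0.2172 0.0526]
(175, 250) [0.6157 0.2768 0.0454]
(300, 350) [ 0.3563 -0.0488 -0.0016]
```

View pics/c1.png

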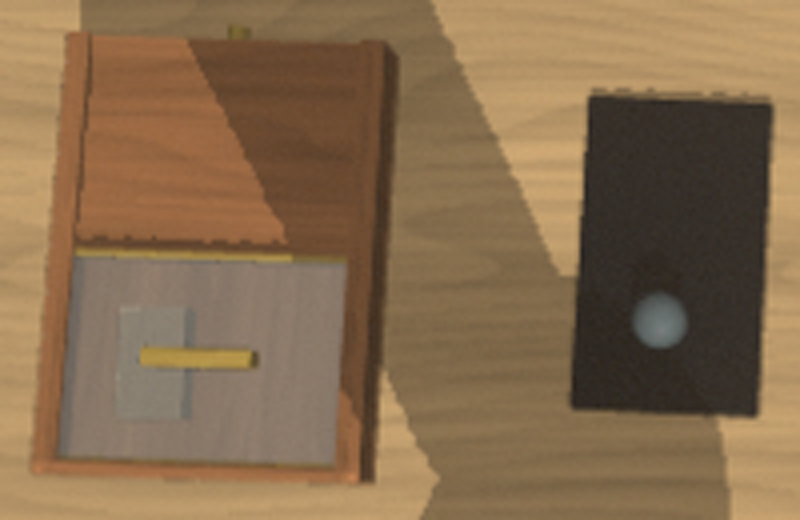

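View pics/c2.png

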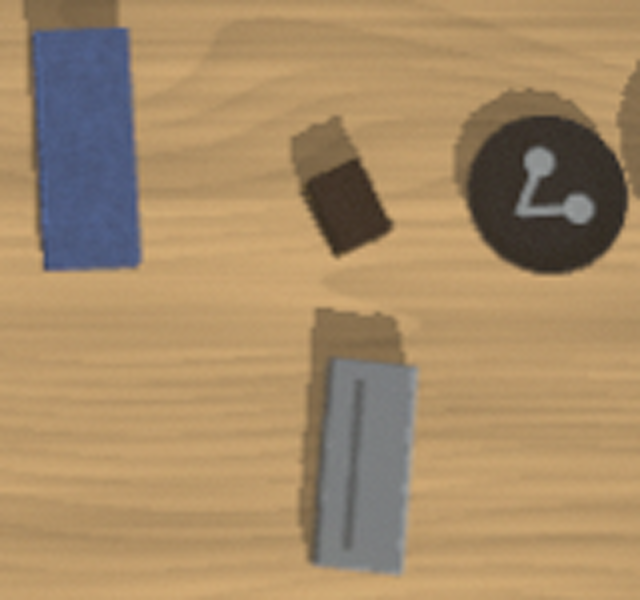

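The grey box in the well is about 75x45 mm, so it is the card carton and the tin is absent. The specs (136 mm) and ring box are on the table and there is no domino box. Next I measure poses from both fixed cameras.

```bash
cat >> h.py <<'E'
def blob(f,c,r,z0,z1,mask=None):
    P=cloud(f); m=(np.hypot(P[...,0]-c[0],P[...,1]-c[1])<r)&(P[...,2]>z0)&(P[...,2]<z1)&(f['depth']>0)
    if mask is not None: m&=mask
    m=cv2.morphologyEx(m.astype(np.uint8),cv2.MORPH_OPEN,np.ones((2,2)))
    n,l,s,_=cv2.connectedComponentsWithStats(m); 
    k=1+np.argmax(s[1:,4]); Q=P[l==k]
    (cx,cy),(w,h),a=cv2.minAreaRect((Q[:,:2]*1000).astype(np.float32))
    if w<h: w,h,a=h,w,a+90
    return np.round([cx,cy,np.median(Q[:,2])*1000,w,h,(a+90)%180-90,len(Q)],1)
def rows(o,wp,yaw=None):
    """rows to go from state o to waypoint xyz(m), yaw(rad)"""
    p=np.array(o['position']);R=Ro.from_euler('xyz',o['tool_rot']).as_matrix()
    d=(np.array(wp)-p)*1000
    y0=np.arctan2(R[1,0],R[0,0]); Rt=R if yaw is None else Ro.from_euler('xyz',[np.pi,0,yaw]).as_matrix()
    rv=np.degrees(Ro.from_matrix(R.T@Rt).as_rotvec())
    print('shift tool',(R.T@d).round(1),'turn',rv.round(2),'| in final frame',(Rt.T@d).round(1),'norm',np.linalg.norm(d).round(1))
E
python3 - <<'E'
from h import *
for n in('top0','scene0'):
    f=load(n)
    print(n)
    for nm,c,r,z0,z1 in [('book',(.64,-.2),.12,.016,.035),('specs',(.43,-.374),.11,.025,.045),('ring',(.6,-.372),.06,.025,.045),('weight',(.484,-.012),.04,.02,.055),('fin',(.458,.279),.06,.066,.09),('box',(.54,.28),.22,.038,.066),('pot',(.76,.05),.08,.03,.1),('stapler',(.77,-.08),.1,.03,.08)]:
        try: print(nm,blob(f,c,r,z0,z1))
        except Exception as e: print(nm,e)
    if n=='top0':
        cr=np.array([(588,97),(772,103),(757,415),(572,408)])/4+[120,220]
        q=atz(f,cr-.4,.008); print(q.round(4),q.mean(0))
        cr=np.array([(120,306),(188,306),(184,420),(115,418)])/4+[120,220]
        q=atz(f,cr-.4,.036); print(q.round(4),q.mean(0))
E
```

```text
top0
book [ 546.5 -180.9   25.7  371.4  104.7  -14.3 1431. ]
specs [ 435.1 -253.4   33.9  329.   136.    85.7 1150. ]
ring [ 508.4 -235.9   33.6  393.9   56.5  -57.8  304. ]
weight [435.1 -36.8  38.1 142.4  33.7  27.2 150. ]
fin [426.9 115.2  73.8 409.7  20.2  79.4 141. ]
box [ 520.6  154.3   49.5  486.8  287.5   88.  8829. ]
pot [586.3   9.8  56.7 446.   87.4  13.4 463. ]
stapler [787.4 -87.   52.4 131.5  23.6  -2.3 369. ]
[[ 0.6378  0.041   0.008 ]
 [ 0.6333 -0.0827  0.008 ]
 [ 0.4253 -0.0723  0.008 ]
 [ 0.4305  0.0492  0.008 ]] [ 0.5317322  -0.01620953  0.008     ]
[[0.4963 0.3404 0.036 ]
 [0.4961 0.2963 0.036 ]
 [0.4228 0.2959 0.036 ]
 [0.4242 0.3403 0.036 ]] [0.45985718 0.31823545 0.036     ]
scene0
book [ 891.9  -27.6   26.2  763.3  140.4   34.1 1734. ]
specs [ 791.8 -110.1   33.8 1026.6  129.5   36.   853. ]
ring [876.7 -88.1  33.6 883.4  51.8  45.3 299. ]
weight [483.1   2.7  35.3  51.8  27.1 -23.6 202. ]
fin [802.3 249.   74.5 729.7  70.   -6.2 266. ]
box [ 7.5030e+02  2.8100e+02  4.8000e+01  8.3890e+02  2.1700e+02 -2.0000e+00
  1.2883e+04]
pot [ 938.5  121.2   56.2  514.8   87.2   18.5 1415. ]
stapler [955.8  41.3  50.2 581.8  87.3  35.1 788. ]
```

```bash
sed -i "s/m=cv2.morphologyEx(m.astype(np.uint8),cv2.MORPH_OPEN,np.ones((2,2)))/m=m.astype(np.uint8)/" h.py
python3 - <<'E'
from h import *
for n in('top0','scene0'):
    f=load(n)
    print(n)
    for nm,c,r,z0,z1 in [('book',(.64,-.2),.12,.016,.035),('specs',(.43,-.374),.11,.025,.045),('ring',(.6,-.372),.06,.025,.045),('weight',(.484,-.012),.04,.02,.055),('fin',(.458,.279),.06,.066,.09),('box',(.54,.28),.22,.038,.066),('pot',(.76,.05),.08,.03,.1),('stapler',(.77,-.08),.1,.03,.08)]:
        print(nm,blob(f,c,r,z0,z1))
E
```

```text
top0
book [ 641.3 -200.2   25.9  160.9   64.5    2.1 1433. ]
specs [ 428.9 -377.    34.   136.3   60.4   -6.4 1156. ]
ring [ 599.7 -373.5   33.7   53.6   40.8   25.   306. ]
weight [486.2  -9.5  38.1  34.6  33.   44.9 150. ]
fin [460.3 279.7  74.4  70.3  12.2  87.9 142. ]
box [ 5.275e+02  2.780e+02  4.970e+01  2.868e+02  2.116e+02 -2.000e+00
  8.847e+03]
pot [760.2  53.8  66.5  86.6  85.9  89.5 478. ]
stapler [783.7 -83.9  52.9 123.8  24.   -2.3 369. ]
scene0
book [ 642.8 -195.3   26.4  162.5   66.8    1.9 1736. ]
specs [ 431.6 -373.5   34.1  138.2   61.8   -5.7  860. ]
ring [ 601.9 -368.4   34.    57.4   40.8   26.1  303. ]
weight [491.4  -4.3  36.6  33.3  31.   69.3 203. ]
fin [463.3 283.1  75.   70.2  15.2  89.  270. ]
box [ 5.2970e+02  2.8150e+02  4.9700e+01  2.9050e+02  2.0870e+02 -1.9000e+00
  1.2903e+04]
pot [ 766.9   60.8   60.1   86.5   85.9   63.7 1424. ]
stapler [787.5 -78.6  51.6 123.2  25.3  -2.6 791. ]
```

```bash
cat >> h.py <<'E'
def plan(*wps,vmax=45,wmax=8):
    """wps: (x,y,z mm, yaw deg); print rows from measured pose"""
    o=bot.observe(); p=np.array(o['position'])*1000; R=Ro.from_euler('xyz',o['tool_rot']).as_matrix()
    out=[]
    for x,y,z,yw in wps:
        q=np.array([x,y,z],float); Rt=Ro.from_euler('xyz',[180,0,yw],degrees=True).as_matrix()
        rv=Ro.from_matrix(R.T@Rt).as_rotvec(); 
        n=max(1,int(np.ceil(max(np.linalg.norm(q-p)/vmax,np.degrees(np.linalg.norm(rv))/wmax))))
        for i in range(n):
            out.append([round(float(v),1) for v in np.r_[R.T@(q-p)/n,np.degrees(rv)/n]]); R=R@Ro.from_rotvec(rv/n).as_matrix()
        p=q;R=Rt
    for i in range(0,len(out),8): print(str(out[i:i+8]).replace('-0.0,','0,').replace('.0,',','))
E
python3 -c "
from h import *
plan((430,280,250,-2))"
```

```text
[[-21.9, 31.6, -0.2, 0, 0, 7.6], [-17.6, 34.2, -0.2, 0, 0, 7.6], [-12.9, 36.2, -0.2, 0, 0, 7.6], [-7.9, 37.6, -0.2, 0, 0, 7.6], [-2.9, 38.3, -0.2, 0, 0, 7.6], [2.3, 38.4, -0.2, 0, 0, 7.6], [7.3, 37.7, -0.2, 0, 0, 7.6], [12.3, 36.4, -0.2, 0, 0, 7.6]]
[[17, 34.5, -0.2, 0, 0, 7.6]]
```

Call:
arm_command(
  targets=[
    [-22, 32, 0, 0, 0, 7.6],
    [-18, 34, 0, 0, 0, 7.6],
    [-13, 36, 0, 0, 0, 7.6],
    [-8, 38, 0, 0, 0, 7.6],
    [-3, 38, 0, 0, 0, 7.6],
    [2, 38, 0, 0, 0, 7.6],
    [7, 38, 0, 0, 0, 7.6],
    [12, 36, 0, 0, 0, 7.6],
  ],
)

```text
clock: 0.9
position: [0.4064, 0.304, 0.2452]
tool_rot: [3.14, 0.004, 0.072]
force: [0.2, 0.2, -0.6]
grip_width: 0.0856
```

Call:
arm_command(
  targets=[
    [17, 35, 0, 0, 0, 7.6],
    [0, 0, 0, 0, 0, 0],
  ],
)

```text
clock: 1.1
position: [0.4284, 0.2642, 0.2452]
tool_rot: [3.138, 0.003, -0.078]
force: [0.1, 0.7, -0.9]
grip_width: 0.0854
```

```bash
python3 -c "
from h import *
st();f=grab('wrist','w1');print(f['D'],f['fov_y'],np.array(f['hand_eye']).round(4).tolist())
print(blob(f,(.46,.281),.06,.066,.09),blob(f,(.486,-.009),.04,.02,.055))
plan((461,281,100,-2),(461,281,72,-2))"
```

```text
1.1 [0.4284 0.2642 0.2452] [ 3.138e+00  3.000e-03 -7.800e-02] F [ 0.1  0.7 -0.9] w 0.0854
[-0.04225742  0.          0.          0.          0.        ] 58.35221845178903 [[1.0, -0.0004, -0.0002, -0.0009], [0.0004, 0.9602, 0.2792, -0.071], [0.0001, -0.2792, 0.9602, -0.1256], [0.0, 0.0, 0.0, 1.0]]
[ 460.5  283.3   75.7   69.2   12.2   88.2 1789. ] [495.6   8.4  22.1  17.6   3.2 -31.9  55. ]
[[8.3, -4.3, 36.2, 0, 0.1, -0.5], [8.3, -4.2, 36.2, 0, 0.1, -0.5], [8.3, -4.1, 36.3, 0, 0.1, -0.5], [8.3, -4, 36.3, 0, 0.1, -0.5], [0, 0, 28, 0, 0, 0.0]]
```

View pics/w1.png

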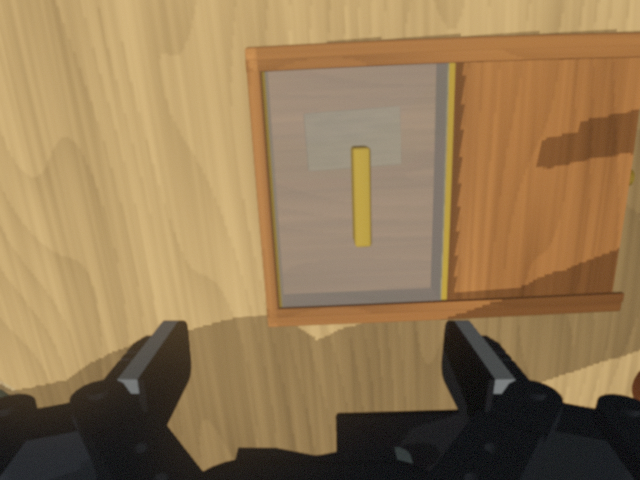

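The wrist view shows the fin at (361,196), measured at (460.5,283) mm, and the carton at (353,138) under the lid. I'll grip the fin next.

Call:
arm_command(
  targets=[
    [8, -4.5, 36, 0, 0, -0.5],
    [8, -4.5, 36, 0, 0, -0.5],
    [8, -4, 36, 0, 0, -0.5],
    [8, -4, 36, 0, 0, -0.5],
    [0, 0, 0, 0, 0, 0],
  ],
  grip=70,
)

```text
clock: 1.65
position: [0.4592, 0.2866, 0.0965]
tool_rot: [-3.14, 0.004, -0.026]
force: [-0.3, -0.7, 1.0]
grip_width: 0.0601
```

```bash
python3 -c "
from h import *
st()
plan((461,283,73,-2))"
```

```text
1.65 [0.4592 0.2866 0.0965] [-3.14   0.004 -0.026] F [-0.3 -0.7  1. ] w 0.0601
[[2, 3.6, 23.5, -0.1, 0.2, 0.5]]
```

Call:
arm_command(
  targets=[
    [1, 2, 12, 0, 0.1, 0.5],
    [1, 1.5, 11.5, 0, 0, 0],
    [0, 0, 0, 0, 0, 0],
  ],
)

```text
clock: 1.95
position: [0.4606, 0.2841, 0.0736]
tool_rot: [-3.139, 0.002, -0.034]
force: [-0.3, 0.5, 0.7]
grip_width: 0.0599
```

Call:
arm_command(
  targets=[
    [0, 0, 0, 0, 0, 0],
    [0, 0, 0, 0, 0, 0],
    [0, 0, 0, 0, 0, 0],
    [0, 0, 0, 0, 0, 0],
    [0, 0, 0, 0, 0, 0],
    [0, 0, 0, 0, 0, 0],
  ],
  grip=0,
  grip_force=25,
)

```text
clock: 2.55
position: [0.4617, 0.2848, 0.0763]
tool_rot: [-3.136, -0.002, -0.034]
force: [2.6, -0.1, -8.1]
grip_width: 0.0112
```

Call:
arm_command(
  targets=[
    [10, 0, 0, 0, 0, 0],
    [18, 0, 0, 0, 0, 0],
    [20, 0, 0, 0, 0, 0],
    [20, 0, 0, 0, 0, 0],
    [20, 0, 0, 0, 0, 0],
    [20, 0, 0, 0, 0, 0],
  ],
)

```text
clock: 3.15
position: [0.5712, 0.2813, 0.0763]
tool_rot: [-3.137, 0.005, -0.031]
force: [-2.0, 2.9, -2.0]
grip_width: 0.0113
```

Moved 110 mm; 26 mm remain.

Call:
arm_command(
  targets=[
    [15, 0, 0, 0, 0, 0],
    [6, 0, 0, 0, 0, 0],
    [4, 0, 0, 0, 0, 0],
    [3, 0, 0, 0, 0, 0],
    [3, 0, 0, 0, 0, 0],
  ],
)

```text
clock: 3.65
position: [0.5982, 0.2806, 0.0762]
tool_rot: [-3.139, 0.021, -0.03]
force: [-21.7, -2.5, 16.4]
grip_width: 0.0113
```

Call:
arm_command(
  targets=[
    [-2, 0, 0, 0, -0.6, 0],
    [0, 0, 0, 0, -0.4, 0],
    [0, 0, 0, 0, 0, 0],
  ],
  grip=70,
)

```text
clock: 3.95
position: [0.5955, 0.2806, 0.0769]
tool_rot: [-3.139, 0.04, -0.03]
force: [0.1, -1.5, 0.2]
grip_width: 0.0546
```

Call:
arm_command(
  targets=[
    [0, 0, -40, 0, 0, 0],
    [0, 0, -45, 0, 0, 0],
    [0, 0, -40, 0, 0, 0],
    [0, 0, 0, 0, 0, 0],
  ],
)

```text
clock: 4.35
position: [0.601, 0.2791, 0.2053]
tool_rot: [-3.14, 0.04, -0.031]
force: [0.4, -0.7, -0.2]
grip_width: 0.0601
```

```bash
python3 -c "
from h import *
st();f=grab('wrist','w2')
print(blob(f,(.596,.281),.06,.066,.09))
print(blob(f,(.46,.32),.07,.025,.043))
plan((495,-5,200,-92))"
```

```text
4.35 [0.601  0.2791 0.2053] [-3.14   0.04  -0.031] F [ 0.4 -0.7 -0.2] w 0.0601
[ 596.5  279.1   75.7   70.1   12.1   88.1 2161. ]
[4.601e+02 3.222e+02 3.590e+01 7.270e+01 4.360e+01 1.000e-01 6.453e+03]
[[-8, 23.9, 0.6, 0.2, 0.2, 7.5], [-4.8, 24.8, 0.5, 0.2, 0.2, 7.5], [-1.5, 25.2, 0.4, 0.2, 0.2, 7.5], [1.8, 25.2, 0.3, 0.2, 0.2, 7.5], [5.1, 24.7, 0.3, 0.2, 0.2, 7.5], [8.2, 23.8, 0.2, 0.2, 0.2, 7.5], [11.3, 22.6, 0.2, 0.2, 0.2, 7.5], [14.2, 20.9, 0.2, 0.2, 0.2, 7.5]]
[[16.8, 18.9, 0.2, 0.2, 0.2, 7.5], [19.1, 16.5, 0.2, 0.2, 0.2, 7.5], [21.1, 13.9, 0.2, 0.2, 0.2, 7.5], [22.7, 11, 0.2, 0.2, 0.2, 7.5]]
```

The fin is now at 596.5 mm, so the lid has travelled 136 mm and is fully open. The carton measures 72.7x43.6 at (460,322), top 36 mm. The paperweight is next.

Call:
arm_command(
  targets=[
    [-8, 24, 1, 0.2, 0.2, 7.5],
    [-5, 25, 1, 0.2, 0.2, 7.5],
    [-1.5, 25, 0, 0.2, 0.2, 7.5],
    [2, 25, 0, 0.2, 0.2, 7.5],
    [5, 25, 0, 0.2, 0.2, 7.5],
    [8, 24, 0, 0.2, 0.2, 7.5],
    [11, 22.5, 0, 0.2, 0.2, 7.5],
    [14, 21, 0, 0.2, 0.2, 7.5],
  ],
)

```text
clock: 5.2
position: [0.5223, 0.0855, 0.1943]
tool_rot: [3.138, 0.01, -1.113]
force: [1.2, 0.6, 0.7]
grip_width: 0.0596
```

Call:
arm_command(
  targets=[
    [17, 19, 0, 0.2, 0.2, 7.5],
    [19, 16.5, 0, 0.2, 0.2, 7.5],
    [21, 14, 0, 0.2, 0.2, 7.5],
    [23, 11, 0, 0.2, 0.2, 7.5],
    [0, 0, 0, 0, 0, 0],
  ],
)

```text
clock: 5.7
position: [0.4782, -0.0154, 0.191]
tool_rot: [-3.135, -0.009, -1.668]
force: [1.0, -0.1, -0.8]
grip_width: 0.0601
```

```bash
python3 -c "
from h import *
st();f=grab('wrist','w3')
print(blob(f,(.489,-.007),.04,.02,.06))
P=cloud(f);m=(abs(P[...,2]-.008)<.006)&(f['color'].max(2)<75)&(np.hypot(P[...,0]-.53,P[...,1]+.016)<.14)
(a,b),(w,h),an=cv2.minAreaRect((P[m][:,:2]*1000).astype(np.float32));print(a,b,w,h,an)
plan((488,-8,90,-92),(488,-8,36,-92))"
```

```text
5.7 [ 0.4782 -0.0154  0.191 ] [-3.135 -0.009 -1.668] F [ 1.  -0.1 -0.8] w 0.0601
[ 487.5   -5.8   38.9   35.6   34.8   -7.3 2168. ]
530.6803588867188 -5.167335510253906 107.4337158203125 203.1507568359375 86.84397888183594
[[-2.5, -2.6, 33.6, -0.1, -0.2, -1.1], [-2.4, -2.7, 33.6, -0.1, -0.2, -1.1], [-2.2, -2.8, 33.6, -0.1, -0.2, -1.1], [0, 0, 27, 0, 0, 0.0], [0, 0, 27, 0, 0, 0.0]]
```

View pics/w3.png

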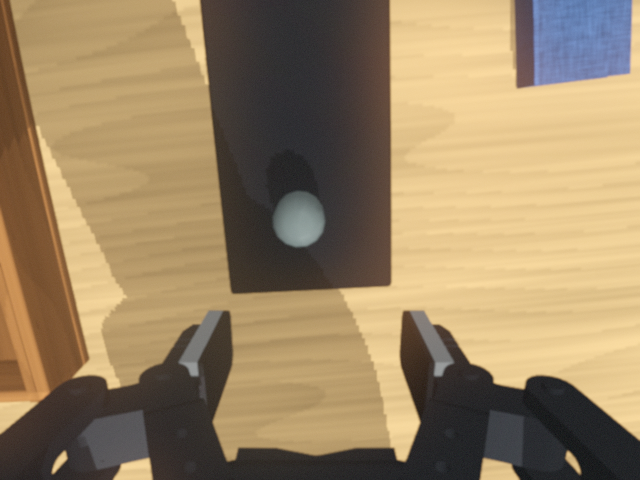

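The paperweight is at (299,219), measured at (487.5,-6) mm. The near edge of the tray runs from (232,293) to (391,286). I'll lower and grip.

Call:
arm_command(
  targets=[
    [-3, -3, 33.5, -0.1, -0.2, -1.2],
    [-3, -3, 33.5, -0.1, -0.2, -1.2],
    [-3, -3, 33.5, -0.1, -0.2, -1.1],
    [0, 0, 0, 0, 0, 0],
  ],
)

```text
clock: 6.15
position: [0.4905, -0.0029, 0.0861]
tool_rot: [-3.139, 0.003, -1.589]
force: [0.3, -0.2, 1.6]
grip_width: 0.06
```

```bash
python3 -c "
from h import *
st();f=grab('wrist','w4')
print(blob(f,(.489,-.007),.04,.02,.06))
plan((487.5,-6,27,-92))"
```

```text
6.15 [ 0.4905 -0.0029  0.0861] [-3.139e+00  3.000e-03 -1.589e+00] F [ 0.3 -0.2  1.6] w 0.06
[ 489.1   -5.5   38.8   35.2   33.   -87.7 4904. ]
[[1.4, 1.9, 30.5, -0.1, 0.1, 0.4], [1.4, 1.8, 30.5, -0.1, 0.1, 0.4]]
```

Call:
arm_command(
  targets=[
    [1, 1, 20, 0, 0, 0.4],
    [1, 1, 20, 0, 0, 0.4],
    [0.5, 0.5, 19, 0, 0, 0],
    [0, 0, 0, 0, 0, 0],
  ],
)

```text
clock: 6.6
position: [0.4919, -0.005, 0.0329]
tool_rot: [-3.131, 0.003, -1.603]
force: [0.4, 0.2, -0.7]
grip_width: 0.0597
```

Call:
arm_command(
  targets=[
    [0, 0, 0, 0, 0, 0],
    [0, 0, 0, 0, 0, 0],
    [0, 0, 0, 0, 0, 0],
    [0, 0, 0, 0, 0, 0],
    [0, 0, 0, 0, 0, 0],
  ],
  grip=0,
  grip_force=30,
)

```text
clock: 7.1
position: [0.4942, -0.0044, 0.0381]
tool_rot: [-3.126, 0.004, -1.602]
force: [0.3, 0.3, -2.3]
grip_width: 0.0345
```

Call:
arm_command(
  targets=[
    [0, 0, -30, 0, 0, 0],
    [0, 0, -40, 0, 0, 0],
    [0, 0, 0, 0, 0, 0],
  ],
)

```text
clock: 7.4
position: [0.4925, -0.0051, 0.1101]
tool_rot: [-3.128, 0.003, -1.603]
force: [0.4, 0.4, -1.3]
grip_width: 0.0345
```

```bash
python3 -c "
from h import *
st()
plan((455,112,95,-92))"
```

```text
7.4 [ 0.4925 -0.0051  0.1101] [-3.128e+00  3.000e-03 -1.603e+00] F [ 0.4  0.4 -1.3] w 0.0345
[[-38.6, 13.8, 5, -0.3, 0.1, 0.1], [-38.6, 13.8, 5, -0.3, 0.1, 0.1], [-38.6, 13.8, 5, -0.3, 0.1, 0.1]]
```

Call:
arm_command(
  targets=[
    [-38.5, 14, 5, -0.3, 0, 0],
    [-38.5, 14, 5, -0.3, 0, 0],
    [-38.5, 14, 5, -0.3, 0, 0],
    [0, 0, 0, 0, 0, 0],
  ],
)

```text
clock: 7.8
position: [0.454, 0.115, 0.0953]
tool_rot: [-3.141, 0.004, -1.605]
force: [0.3, -2.3, -0.6]
grip_width: 0.0343
```

Call:
arm_command(
  targets=[
    [0, 0, 30, 0, 0, 0],
    [0, 0, 20, 0, 0, 0],
    [0, 0, 0, 0, 0, 0],
  ],
)

```text
clock: 8.1
position: [0.4537, 0.1169, 0.0436]
tool_rot: [-3.14, 0.004, -1.601]
force: [1.4, -0.4, -0.1]
grip_width: 0.0345
```

Setting down should happen near TCP z≈0.030.

Call:
arm_command(
  targets=[
    [0, 0, 9, 0, 0, 0],
    [0, 0, 4, 0, 0, 0],
    [0, 0, 2, 0, 0, 0],
  ],
)

```text
clock: 8.4
position: [0.4544, 0.1161, 0.0288]
tool_rot: [-3.14, 0.004, -1.602]
force: [-0.4, -0.1, -1.8]
grip_width: 0.0344
```

Call:
arm_command(
  targets=[
    [0, 0, 0, 0, 0, 0],
  ],
)

```text
clock: 8.5
position: [0.4546, 0.116, 0.029]
tool_rot: [-3.139, 0.004, -1.602]
force: [-0.6, 1.2, -1.7]
grip_width: 0.0343
```

Call:
arm_command(
  targets=[
    [0, 0, 2, 0, 0, 0],
    [0, 0, 1.5, 0, 0, 0],
  ],
)

```text
clock: 8.7
position: [0.455, 0.116, 0.0269]
tool_rot: [-3.138, 0.006, -1.603]
force: [-8.2, -2.3, 42.9]
grip_width: 0.0342
```

Call:
arm_command(
  targets=[
    [0, 0, 0, 0, 0, 0],
    [0, 0, 0, 0, 0, 0],
  ],
  grip=60,
)

```text
clock: 8.9
position: [0.4555, 0.1162, 0.0277]
tool_rot: [-3.137, 0.007, -1.603]
force: [-0.2, -0.3, 0.8]
grip_width: 0.0511
```

Call:
arm_command(
  targets=[
    [0, 0, -30, 0, 0, 0],
    [0, 0, -45, 0, 0, 0],
    [0, 0, -45, 0, 0, 0],
    [0, 0, -45, 0, 0, 0],
    [0, 0, -45, 0, 0, 0],
  ],
)

```text
clock: 9.4
position: [0.4522, 0.1131, 0.2408]
tool_rot: [3.138, 0.002, -1.605]
force: [1.1, 0.8, 0.6]
grip_width: 0.0512
```

```bash
python3 -c "
from h import *
st();f=grab('top','top1')
print(blob(f,(.455,.112),.04,.02,.055),blob(f,(.64,-.2),.12,.016,.035))
plan((600,-100,260,-90))"
```

```text
9.4 [0.4522 0.1131 0.2408] [ 3.138e+00  2.000e-03 -1.605e+00] F [1.1 0.8 0.6] w 0.0512
[439.3 110.3  30.3  31.3  16.7 -70.4  70. ] [ 641.5 -200.4   26.2  161.4   64.8    2.  1430. ]
[[34.6, -25.5, -2.4, 0, 0, -0.3], [34.7, -25.3, -2.4, 0, 0, -0.3], [34.9, -25.1, -2.3, 0, 0, -0.3], [35, -24.9, -2.3, 0, 0, -0.3], [35.2, -24.6, -2.3, 0, 0, -0.3], [35.3, -24.4, -2.3, 0, 0, -0.3]]
```

Call:
arm_command(
  targets=[
    [34.5, -25, -2, 0, 0, -0.3],
    [34.5, -25, -2, 0, 0, -0.3],
    [35, -25, -2, 0, 0, -0.3],
    [35, -25, -2, 0, 0, -0.3],
    [35, -25, -2, 0, 0, -0.3],
    [35, -24, -2, 0, 0, -0.3],
    [0, 0, 0, 0, 0, 0],
  ],
  grip=100,
)

```text
clock: 10.15
position: [0.6058, -0.1031, 0.2609]
tool_rot: [-3.133, 0.01, -1.563]
force: [-1.4, 0.5, 0.6]
grip_width: 0.0855
```

```bash
cat >> h.py <<'E'
def tray(f):
    P=cloud(f);m=(abs(P[...,2]-.006)<.008)&(f['color'].max(2)<90)&(np.hypot(P[...,0]-.533,P[...,1]+.014)<.14)&(f['depth']>0)
    n,l,s,_=cv2.connectedComponentsWithStats(cv2.erode(m.astype(np.uint8),np.ones((3,3)))); k=1+np.argmax(s[1:,4])
    return cv2.minAreaRect((P[l==k][:,:2]*1000).astype(np.float32)), np.median(P[l==k][:,2])
E
python3 -c "
from h import *
st();f=grab('wrist','w5')
print(tray(f)); print(tray(load('top1')))
print(blob(f,(.64,-.2),.12,.016,.035),blob(f,(.455,.115),.04,.02,.055),blob(f,(.43,-.375),.11,.025,.045))
"
```

```text
10.15 [ 0.6058 -0.1031  0.2609] [-3.133  0.01  -1.563] F [-1.4  0.5  0.6] w 0.0855
(((532.5989990234375, -13.004135131835938), (119.98701477050781, 205.31822204589844), 87.36489868164062), np.float64(0.008024911015746483))
(((531.6710205078125, -15.706916809082031), (117.16122436523438, 204.3329315185547), 87.13802337646484), np.float64(0.007851418244241293))
[ 6.4210e+02 -1.9620e+02  2.5900e+01  1.6050e+02  6.5100e+01  2.2000e+00
  1.5257e+04] [453.6 115.5  30.7  32.3  27.5 -69.6 886. ] [ 458.7 -377.3   33.5   80.8   59.9   -6.8 4333. ]
```

View pics/w5.png

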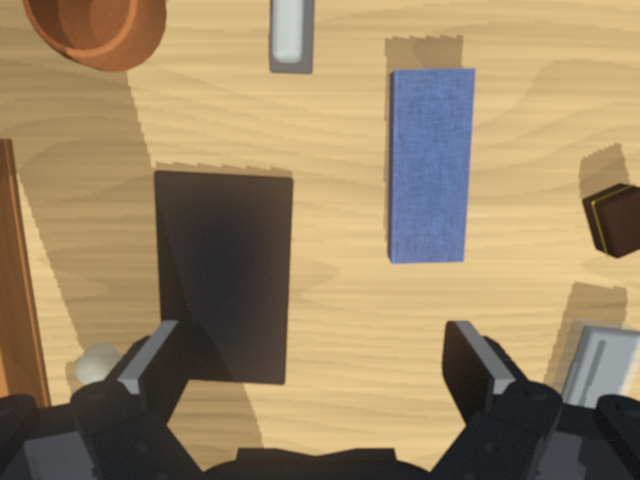

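The view shows the tray at (225,275), empty, the book at (430,165) and the paperweight standing aside at (97,363). I'll approach the book.

```bash
python3 -c "
from h import *
plan((642,-196,110,-87.8))"
```

```text
[[19.4, -7, 29.9, -0.1, 0.1, -0.3], [19.4, -6.9, 30, -0.1, 0.1, -0.3], [19.4, -6.9, 30, -0.1, 0.1, -0.3], [19.4, -6.8, 30, -0.1, 0.1, -0.3], [19.3, -6.7, 30.1, -0.1, 0.1, -0.3]]
```

Call:
arm_command(
  targets=[
    [19.5, -7, 30, -0.1, 0.1, -0.3],
    [19.5, -7, 30, -0.1, 0.1, -0.3],
    [19.5, -7, 30, -0.1, 0.1, -0.3],
    [19, -7, 30, -0.1, 0.1, -0.3],
    [19, -7, 30, -0.1, 0.1, -0.3],
    [0, 0, 0, 0, 0, 0],
  ],
)

```text
clock: 10.8
position: [0.644, -0.1916, 0.1043]
tool_rot: [-3.141, 0.006, -1.529]
force: [-0.9, -0.1, -1.6]
grip_width: 0.0855
```

```bash
python3 -c "
from h import *
st();f=grab('wrist')
print(blob(f,(.64,-.2),.12,.016,.035))
plan((642,-196,50,-87.8),(642,-196,18,-87.8))"
```

```text
10.8 [ 0.644  -0.1916  0.1043] [-3.141  0.006 -1.529] F [-0.9 -0.1 -1.6] w 0.0855
[ 6.4170e+02 -1.9620e+02  2.6000e+01  1.6110e+02  6.4600e+01  2.0000e+00
  3.8664e+04]
[[2.9, 1.5, 28.1, -0.1, 0.2, 0.1], [2.8, 1.4, 28.1, -0.1, 0.2, 0.1], [0, 0, 32, 0, 0, 0.0]]
```

Call:
arm_command(
  targets=[
    [3, 1.5, 28, -0.1, 0.2, 0],
    [2, 1, 26, -0.1, 0.1, 0],
    [0, 0, 20, 0, 0, 0],
    [0, 0, 6, 0, 0, 0],
    [0, 0, 0, 0, 0, 0],
  ],
)

```text
clock: 11.35
position: [0.6457, -0.1887, 0.0309]
tool_rot: [-3.135, 0.002, -1.522]
force: [-0.1, -0.3, 0.4]
grip_width: 0.0854
```

```bash
python3 -c "
from h import *
st();plan((642,-196,15,-88))"
```

```text
11.35 [ 0.6457 -0.1887  0.0309] [-3.135e+00  2.000e-03 -1.522e+00] F [-0.1 -0.3  0.4] w 0.0854
[[7.1, 4.1, 15.9, -0.4, 0.1, 0.8]]
```

Call:
arm_command(
  targets=[
    [7, 4, -4, -0.3, 0, 0.8],
    [0, 0, 0, 0, 0, 0],
  ],
)

```text
clock: 11.55
position: [0.6428, -0.1957, 0.0381]
tool_rot: [-3.138, 0.001, -1.536]
force: [-0.2, -1.1, 0.5]
grip_width: 0.0852
```

```bash
python3 -c "
from h import *
st();plan((642,-196,15,-88))"
```

```text
11.55 [ 0.6428 -0.1957  0.0381] [-3.138e+00  1.000e-03 -1.536e+00] F [-0.2 -1.1  0.5] w 0.0852
[[0.3, 0.9, 23.1, -0.2, 0.1, -0.0]]
```

Call:
arm_command(
  targets=[
    [0.3, 1, 12, 0, 0, 0],
    [0.3, 0, 10, 0, 0, 0],
    [0, 0, 2, 0, 0, 0],
    [0, 0, 0, 0, 0, 0],
  ],
)

```text
clock: 11.95
position: [0.6426, -0.1965, 0.0138]
tool_rot: [-3.136, 0.001, -1.536]
force: [-0.1, -0.6, 0.5]
grip_width: 0.0853
```

Call:
arm_command(
  targets=[
    [0, 0, 0, 0, 0, 0],
    [0, 0, 0, 0, 0, 0],
    [0, 0, 0, 0, 0, 0],
    [0, 0, 0, 0, 0, 0],
  ],
  grip=0,
  grip_force=50,
)

```text
clock: 12.35
position: [0.6425, -0.1965, 0.0139]
tool_rot: [-3.137, 0.001, -1.536]
force: [-0.1, -0.2, -2.5]
grip_width: 0.0631
```

Call:
arm_command(
  targets=[
    [0, 0, -25, 0, 0, 0],
    [0, 0, -40, 0, 0, 0],
    [0, 0, -10, 0, 0, 0],
  ],
)

```text
clock: 12.65
position: [0.6408, -0.1963, 0.0888]
tool_rot: [-3.141, 0.002, -1.537]
force: [1.1, 0.4, -2.8]
grip_width: 0.0631
```

```bash
python3 -c "
from h import *
st();plan((533.4,-13,75,-92.6))"
```

```text
12.65 [ 0.6408 -0.1963  0.0888] [-3.141e+00  2.000e-03 -1.537e+00] F [ 1.1  0.4 -2.8] w 0.0631
[[-37.4, 20.2, 2.8, 0, 0, 0.9], [-37, 20.8, 2.8, 0, 0, 0.9], [-36.7, 21.4, 2.8, 0, 0, 0.9], [-36.4, 22, 2.8, 0, 0, 0.9], [-36, 22.5, 2.8, 0, 0, 0.9]]
```

Call:
arm_command(
  targets=[
    [-37.5, 20, 3, 0, 0, 0.9],
    [-37, 21, 3, 0, 0, 0.9],
    [-37, 21, 3, 0, 0, 0.9],
    [-36, 22, 3, 0, 0, 0.9],
    [-36, 22, 3, 0, 0, 0.9],
    [0, 0, 0, 0, 0, 0],
  ],
)

```text
clock: 13.25
position: [0.5301, -0.0078, 0.0734]
tool_rot: [-3.139, 0.0, -1.619]
force: [1.0, 0.4, -2.2]
grip_width: 0.063
```

```bash
python3 -c "
from h import *
st();plan((533.4,-13,35,-92.6))"
```

```text
13.25 [ 0.5301 -0.0078  0.0734] [-3.139  0.    -1.619] F [ 1.   0.4 -2.2] w 0.063
[[5.1, -3.5, 38.4, -0.2, 0, -0.2]]
```

Call:
arm_command(
  targets=[
    [3, -2, 19, -0.1, 0, -0.1],
    [2, -1.5, 19, -0.1, 0, -0.1],
    [0, 0, 0, 0, 0, 0],
  ],
)

```text
clock: 13.55
position: [0.5331, -0.0103, 0.0343]
tool_rot: [3.141, 0.001, -1.612]
force: [-0.4, 0.2, -2.1]
grip_width: 0.0629
```

```bash
python3 -c "
from h import *
st();plan((533.4,-13,23,-92.6))"
```

```text
13.55 [ 0.5331 -0.0103  0.0343] [ 3.141e+00  1.000e-03 -1.612e+00] F [-0.4  0.2 -2.1] w 0.0629
[[2.7, -0.4, 11.3, 0, 0.1, 0.3]]
```

Call:
arm_command(
  targets=[
    [2.7, -0.4, 5, 0, 0, 0.3],
    [0.5, 0, 3, 0, 0, 0],
    [0, 0, 0, 0, 0, 0],
  ],
)

```text
clock: 13.85
position: [0.5337, -0.0142, 0.0267]
tool_rot: [-3.141, 0.001, -1.618]
force: [0.3, 0.6, -2.2]
grip_width: 0.0633
```

```bash
python3 -c "
from h import *
st();plan((533.4,-13,23,-92.6))"
```

```text
13.85 [ 0.5337 -0.0142  0.0267] [-3.141e+00  1.000e-03 -1.618e+00] F [ 0.3  0.6 -2.2] w 0.0633
[[-1.2, 0.3, 3.7, 0, 0.1, -0.1]]
```

Call:
arm_command(
  targets=[
    [-1.2, 0.3, 2, 0, 0, 0],
    [0, 0, 1.5, 0, 0, 0],
    [0, 0, 0.8, 0, 0, 0],
  ],
)

```text
clock: 14.15
position: [0.5339, -0.0129, 0.0231]
tool_rot: [-3.14, 0.001, -1.618]
force: [0.3, -1.2, -1.3]
grip_width: 0.0632
```

Call:
arm_command(
  targets=[
    [0, 0, 0.5, 0, 0, 0],
    [0, 0, 0, 0, 0, 0],
  ],
)

```text
clock: 14.35
position: [0.5339, -0.0128, 0.0227]
tool_rot: [-3.14, 0.001, -1.618]
force: [-0.5, -0.5, -1.7]
grip_width: 0.0635
```

Call:
arm_command(
  targets=[
    [0, 0, 0.7, 0, 0, 0],
    [0, 0, 0.4, 0, 0, 0],
  ],
)

```text
clock: 14.55
position: [0.534, -0.0128, 0.0217]
tool_rot: [-3.14, 0.001, -1.618]
force: [-4.1, 0.6, 11.6]
grip_width: 0.0634
```

Call:
arm_command(
  targets=[
    [0, 0, 0, 0, 0, 0],
    [0, 0, 0, 0, 0, 0],
    [0, 0, 0, 0, 0, 0],
  ],
  grip=100,
)

```text
clock: 14.85
position: [0.5343, -0.0129, 0.0219]
tool_rot: [-3.139, 0.001, -1.618]
force: [0.3, 0.2, 0.2]
grip_width: 0.0853
```

Call:
arm_command(
  targets=[
    [0, 0, -30, 0, 0, 0],
    [0, 0, -45, 0, 0, 0],
    [0, 0, -45, 0, 0, 0],
    [0, 0, -45, 0, 0, 0],
    [0, 0, -20, 0, 0, 0],
    [0, 0, 0, 0, 0, 0],
  ],
)

```text
clock: 15.45
position: [0.5331, -0.014, 0.2133]
tool_rot: [3.142, 0.001, -1.62]
force: [0.1, -0.1, -0.6]
grip_width: 0.0854
```

```bash
python3 -c "
from h import *
st();f=grab('wrist','w6')
print(blob(f,(.533,-.013),.12,.026,.04));f=grab('top','top2');print(blob(f,(.533,-.013),.12,.026,.04))
print(blob(f,(.455,.112),.04,.02,.055),blob(f,(.43,-.375),.11,.025,.045))
plan((430,-375,200,-96.4))
"
```

```text
15.45 [ 0.5331 -0.014   0.2133] [ 3.142e+00  1.000e-03 -1.620e+00] F [ 0.1 -0.1 -0.6] w 0.0854
[ 5.3360e+02 -1.2400e+01  3.3900e+01  1.6020e+02  6.4300e+01 -2.6000e+00
  1.8939e+04]
[481.1 -36.2  33.8  92.6  43.2 -32.8 310. ]Traceback (most recent call last):
  File "<string>", line 5, in <module>
    print(blob(f,(.455,.112),.04,.02,.055),blob(f,(.43,-.375),.11,.025,.045))
          ~~~~^^^^^^^^^^^^^^^^^^^^^^^^^^^^
  File "h.py", line 31, in blob
    k=1+np.argmax(s[1:,4]); Q=P[l==k]
        ~~~~~~~~~^^^^^^^^^
    return _wrapfunc(a, 'argmax', axis=axis, out=out, **kwds)
    return bound(*args, **kwds)
ValueError: attempt to get argmax of an empty sequence
```

Book placed at (533.6,-12.4), yaw -2.6°, which matches the tray. The specs case is next.

```bash
python3 -c "
from h import *
plan((430,-375,190,-96.3))
"
```

```text
[[40.6, 9.4, 2.3, 0, 0, 0.4], [40.7, 9.1, 2.3, 0, 0, 0.4], [40.8, 8.8, 2.3, 0, 0, 0.4], [40.8, 8.5, 2.3, 0, 0, 0.4], [40.9, 8.3, 2.3, 0, 0, 0.4], [40.9, 8, 2.3, 0, 0, 0.4], [41, 7.7, 2.3, 0, 0, 0.4], [41, 7.4, 2.3, 0, 0, 0.4]]
[[41.1, 7.2, 2.3, 0, 0, 0.4]]
```

Call:
arm_command(
  targets=[
    [40.5, 9.5, 2, 0, 0, 0.4],
    [41, 9, 2, 0, 0, 0.4],
    [41, 9, 2, 0, 0, 0.4],
    [41, 8.5, 2, 0, 0, 0.4],
    [41, 8, 2, 0, 0, 0.4],
    [41, 8, 2, 0, 0, 0.4],
    [41, 8, 2, 0, 0, 0.4],
    [41, 7.5, 2, 0, 0, 0.4],
  ],
)

```text
clock: 16.35
position: [0.4369, -0.3394, 0.184]
tool_rot: [3.125, 0.003, -1.666]
force: [1.0, 0.2, 0.7]
grip_width: 0.0855
```

Call:
arm_command(
  targets=[
    [41, 7, 2, 0, 0, 0.4],
    [0, 0, 0, 0, 0, 0],
  ],
)

```text
clock: 16.55
position: [0.4212, -0.3857, 0.179]
tool_rot: [3.121, 0.003, -1.68]
force: [-0.4, 0.6, 0.2]
grip_width: 0.0855
```

```bash
python3 -c "
from h import *
st();f=grab('wrist','w7')
b=blob(f,(.43,-.375),.11,.025,.045);print(b)
print(blob(f,(.6,-.37),.06,.025,.045))
plan((b[0],b[1],100,b[5]-90))
"
```

```text
16.55 [ 0.4212 -0.3857  0.179 ] [ 3.121e+00  3.000e-03 -1.680e+00] F [-0.4  0.6  0.2] w 0.0855
[ 4.3050e+02 -3.7540e+02  3.3900e+01  1.3470e+02  5.8200e+01 -6.4000e+00
  1.8182e+04]Traceback (most recent call last):
  File "<string>", line 5, in <module>
    print(blob(f,(.6,-.37),.06,.025,.045))
          ~~~~^^^^^^^^^^^^^^^^^^^^^^^^^^^
  File "h.py", line 31, in blob
    k=1+np.argmax(s[1:,4]); Q=P[l==k]
        ~~~~~~~~~^^^^^^^^^
    return _wrapfunc(a, 'argmax', axis=axis, out=out, **kwds)
    return bound(*args, **kwds)
ValueError: attempt to get argmax of an empty sequence
```

View pics/w7.png

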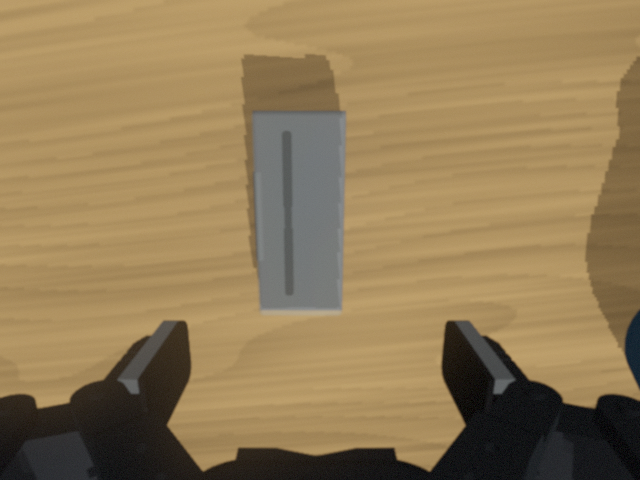

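The case fills (253-346, 112-310) and measures 135x58 mm at (430.5,-375.4), yaw -6.4°. I'll approach it.

```bash
python3 -c "
from h import *
plan((430.5,-375.4,70,-96.4))
"
```

```text
[[-2.7, -3.2, 36.2, 0.4, 0.1, 0.1], [-2.8, -3, 36.2, 0.4, 0.1, 0.1], [-2.9, -2.7, 36.2, 0.4, 0.1, 0.1]]
```

Call:
arm_command(
  targets=[
    [-2.7, -3.2, 36, 0.4, 0.1, 0.1],
    [-2.8, -3, 36, 0.4, 0.1, 0.1],
    [-2.9, -2.7, 36, 0.4, 0.1, 0.1],
    [0, 0, 0, 0, 0, 0],
  ],
)

```text
clock: 17.0
position: [0.4306, -0.3718, 0.0636]
tool_rot: [3.139, 0.002, -1.683]
force: [-0.4, 0.9, 0.6]
grip_width: 0.0855
```

```bash
python3 -c "
from h import *
st();plan((430.5,-375.4,45,-96.4))
"
```

```text
17.0 [ 0.4306 -0.3718  0.0636] [ 3.139e+00  2.000e-03 -1.683e+00] F [-0.4  0.9  0.6] w 0.0855
[[3.6, -0.4, 18.6, 0.1, 0.1, -0.0]]
```

Call:
arm_command(
  targets=[
    [3.6, -0.4, 16, 0.1, 0.1, 0],
    [0, 0, 15, 0, 0, 0],
    [0, 0, 9, 0, 0, 0],
    [0, 0, 3, 0, 0, 0],
    [0, 0, 0, 0, 0, 0],
  ],
)

```text
clock: 17.5
position: [0.4317, -0.3741, 0.0212]
tool_rot: [3.141, 0.001, -1.68]
force: [0.1, -0.6, 0.6]
grip_width: 0.0853
```

Call:
arm_command(
  targets=[
    [0, 0, 0, 0, 0, 0],
    [0, 0, 0, 0, 0, 0],
    [0, 0, 0, 0, 0, 0],
    [0, 0, 0, 0, 0, 0],
  ],
  grip=0,
  grip_force=50,
)

```text
clock: 17.9
position: [0.4325, -0.3747, 0.0232]
tool_rot: [-3.14, 0.0, -1.68]
force: [0.4, -0.3, -1.5]
grip_width: 0.0574
```

Call:
arm_command(
  targets=[
    [0, 0, -25, 0, 0, 0],
    [0, 0, -45, 0, 0, 0],
    [0, 0, -45, 0, 0, 0],
    [0, 0, 0, 0, 0, 0],
  ],
)

```text
clock: 18.3
position: [0.4314, -0.3746, 0.1415]
tool_rot: [3.14, 0.001, -1.681]
force: [1.4, -0.6, -2.0]
grip_width: 0.0569
```

```bash
python3 -c "
from h import *
st();plan((533,-13,125,-92.6))
"
```

```text
18.3 [ 0.4314 -0.3746  0.1415] [ 3.140e+00  1.000e-03 -1.681e+00] F [ 1.4 -0.6 -2. ] w 0.0569
[[-41.2, -6.8, 1.9, 0, 0, -0.4], [-41.1, -7.1, 1.9, 0, 0, -0.4], [-41.1, -7.4, 1.9, 0, 0, -0.4], [-41, -7.7, 1.9, 0, 0, -0.4], [-41, -8, 1.9, 0, 0, -0.4], [-40.9, -8.3, 1.9, 0, 0, -0.4], [-40.8, -8.6, 1.9, 0, 0, -0.4], [-40.8, -8.9, 1.8, 0, 0, -0.4]]
[[-40.7, -9.2, 1.8, 0, 0, -0.4]]
```

Call:
arm_command(
  targets=[
    [-41, -7, 2, 0, 0, -0.4],
    [-41, -7, 2, 0, 0, -0.4],
    [-41, -7.5, 2, 0, 0, -0.4],
    [-41, -8, 2, 0, 0, -0.4],
    [-41, -8, 2, 0, 0, -0.4],
    [-41, -8, 2, 0, 0, -0.4],
    [-41, -8.5, 2, 0, 0, -0.4],
    [-41, -9, 2, 0, 0, -0.4],
  ],
)

```text
clock: 19.1
position: [0.5239, -0.0473, 0.1256]
tool_rot: [-3.14, -0.002, -1.633]
force: [0.6, -0.5, -0.9]
grip_width: 0.0567
```

Call:
arm_command(
  targets=[
    [-30, -9, 2, 0, 0, -0.4],
    [0, 0, 0, 0, 0, 0],
  ],
)

```text
clock: 19.3
position: [0.5357, -0.0101, 0.1222]
tool_rot: [-3.141, -0.0, -1.617]
force: [-0.3, 0.4, -1.7]
grip_width: 0.0572
```

```bash
python3 -c "
from h import *
st();f=grab('wrist');P=cloud(f);print(blob(f,(.533,-.013),.12,.026,.042,mask=f['color'][...,2]>f['color'][...,0]+15))
plan((534.6,-13,75,-92.6))
"
```

```text
19.3 [ 0.5357 -0.0101  0.1222] [-3.141 -0.    -1.617] F [-0.3  0.4 -1.7] w 0.0572
[ 606.6  -16.    34.    64.    14.    87.5 4046. ]
[[0.4, 0.2, 23.7, 0, 0, -0.1], [0.4, 0.2, 23.7, 0, 0, -0.1]]
```

Call:
arm_command(
  targets=[
    [1.5, 0.2, 22, 0, 0, 0],
    [0.5, 0.2, 22, 0, 0, 0],
    [0, 0, 9, 0, 0, 0],
    [0, 0, 0, 0, 0, 0],
  ],
)

```text
clock: 19.75
position: [0.5339, -0.0173, 0.0682]
tool_rot: [-3.14, -0.002, -1.622]
force: [-0.1, 1.1, -0.7]
grip_width: 0.0572
```

```bash
python3 -c "
from h import *
st();plan((534.6,-13,60,-92.6))
"
```

```text
19.75 [ 0.5339 -0.0173  0.0682] [-3.140e+00 -2.000e-03 -1.622e+00] F [-0.1  1.1 -0.7] w 0.0572
[[-4.4, -0.4, 8.2, -0.1, -0.1, -0.4]]
```

Call:
arm_command(
  targets=[
    [-4.2, -0.4, 3, -0.1, -0.1, -0.4],
    [0, 0, 2, 0, 0, 0],
    [0, 0, 0, 0, 0, 0],
  ],
)

```text
clock: 20.05
position: [0.5351, -0.0141, 0.0645]
tool_rot: [-3.141, -0.001, -1.616]
force: [0.5, -0.2, -2.1]
grip_width: 0.0574
```

```bash
python3 -c "
from h import *
st();plan((534.6,-13,58,-92.6))
"
```

```text
20.05 [ 0.5351 -0.0141  0.0645] [-3.141e+00 -1.000e-03 -1.616e+00] F [ 0.5 -0.2 -2.1] w 0.0574
[[-1.1, 0.5, 6.5, -0.1, 0, -0.0]]
```

Call:
arm_command(
  targets=[
    [-1, 0.5, 4, 0, 0, 0],
    [0, 0, 2, 0, 0, 0],
    [0, 0, 1, 0, 0, 0],
    [0, 0, 0, 0, 0, 0],
  ],
)

```text
clock: 20.45
position: [0.5351, -0.0127, 0.0578]
tool_rot: [-3.139, -0.0, -1.616]
force: [0.3, 0.2, -0.8]
grip_width: 0.0568
```

Call:
arm_command(
  targets=[
    [0, 0, 0.6, 0, 0, 0],
    [0, 0, 0, 0, 0, 0],
  ],
)

```text
clock: 20.65
position: [0.5351, -0.0128, 0.0572]
tool_rot: [-3.139, -0.0, -1.616]
force: [0.5, -0.4, -1.1]
grip_width: 0.057
```

Call:
arm_command(
  targets=[
    [0, 0, 0.7, 0, 0, 0],
  ],
)

```text
clock: 20.75
position: [0.5352, -0.0128, 0.0566]
tool_rot: [-3.139, -0.0, -1.616]
force: [-5.8, 0.8, 23.9]
grip_width: 0.0571
```

Call:
arm_command(
  targets=[
    [0, 0, 0.5, 0, 0, 0],
  ],
)

```text
clock: 20.85
position: [0.5352, -0.0128, 0.0566]
tool_rot: [-3.139, 0.0, -1.616]
force: [-5.8, 1.8, 23.1]
grip_width: 0.0575
```

Contact at 56.6 mm. Release and lift.

Call:
arm_command(
  targets=[
    [0, 0, -0.3, 0, 0, 0],
    [0, 0, 0, 0, 0, 0],
    [0, 0, 0, 0, 0, 0],
    [0, 0, 0, 0, 0, 0],
  ],
  grip=100,
)

```text
clock: 21.25
position: [0.5355, -0.0129, 0.0572]
tool_rot: [-3.138, 0.001, -1.616]
force: [0.3, 0.0, -0.2]
grip_width: 0.0851
```

Call:
arm_command(
  targets=[
    [0, 0, -30, 0, 0, 0],
    [0, 0, -45, 0, 0, 0],
    [0, 0, -45, 0, 0, 0],
    [0, 0, -45, 0, 0, 0],
    [0, 0, 0, 0, 0, 0],
  ],
)

```text
clock: 21.75
position: [0.5341, -0.0139, 0.227]
tool_rot: [3.141, -0.001, -1.618]
force: [0.5, -0.2, -0.8]
grip_width: 0.0854
```

```bash
python3 -c "
from h import *
st();f=grab('wrist','w8')
print(blob(f,(.533,-.013),.12,.06,.076));print(blob(f,(.533,-.013),.12,.026,.042,mask=f['color'][...,2]>f['color'][...,0]+15))
plan((460,322,210,88))
"
```

```text
21.75 [ 0.5341 -0.0139  0.227 ] [ 3.141e+00 -1.000e-03 -1.618e+00] F [ 0.5 -0.2 -0.8] w 0.0854
[ 5.3380e+02 -1.2400e+01  6.7900e+01  1.3490e+02  5.8300e+01 -2.6000e+00
  1.6134e+04]
[ 605.5  -15.8   34.    63.5   15.2   87.3 1600. ]
[[-14.4, 3.9, 0.6, 0, 0, 7.8], [-13.8, 5.8, 0.6, 0, 0, 7.8], [-12.8, 7.6, 0.6, 0, 0, 7.8], [-11.7, 9.3, 0.6, 0, 0, 7.8], [-10.3, 10.8, 0.6, 0, 0, 7.8], [-8.8, 12.1, 0.6, 0, 0, 7.8], [-7.1, 13.1, 0.7, 0, 0, 7.8], [-5.2, 14, 0.7, 0, 0, 7.8]]
[[-3.3, 14.6, 0.7, 0, 0, 7.8], [-1.3, 14.9, 0.7, 0, 0, 7.8], [0.8, 14.9, 0.7, 0, 0, 7.8], [2.8, 14.7, 0.7, 0, 0, 7.8], [4.7, 14.1, 0.7, 0, 0, 7.8], [6.6, 13.4, 0.7, 0, 0, 7.8], [8.4, 12.3, 0.7, 0, 0, 7.8], [10, 11.1, 0.7, 0, 0, 7.8]]
[[11.4, 9.6, 0.7, 0, 0, 7.8], [12.6, 8, 0.7, 0, 0, 7.8], [13.6, 6.2, 0.7, 0, 0, 7.8], [14.3, 4.3, 0.7, 0, 0, 7.8], [14.7, 2.4, 0.6, 0, 0, 7.8], [14.9, 0.3, 0.6, 0, 0, 7.8], [14.8, -1.7, 0.6, 0, 0, 7.8]]
```

```bash
python3 -c "
from h import *
print(bot.observe()['qpos'].round(2))
plan((455,315,220,-90))
"
```

```text
[-0.68  0.55  0.86  1.89 -0.51  0.93 -1.2 ]
[[-40.5, 11.7, 0.6, 0, 0, -0.3], [-40.6, 11.4, 0.6, 0, 0, -0.3], [-40.7, 11.2, 0.6, 0, 0, -0.3], [-40.7, 11, 0.6, 0, 0, -0.3], [-40.8, 10.7, 0.6, 0, 0, -0.3], [-40.9, 10.5, 0.6, 0, 0, -0.3], [-40.9, 10.3, 0.6, 0, 0, -0.3], [-41, 10, 0.6, 0, 0, -0.3]]
```

Call:
arm_command(
  targets=[
    [-40.5, 12, 0, 0, 0, -0.3],
    [-40.5, 11.5, 0, 0, 0, -0.3],
    [-41, 11, 0, 0, 0, -0.3],
    [-41, 11, 0, 0, 0, -0.3],
    [-41, 11, 0, 0, 0, -0.3],
    [-41, 10.5, 0, 0, 0, -0.3],
    [-41, 10, 0, 0, 0, -0.3],
    [-41, 10, 0, 0, 0, -0.3],
  ],
  grip=72,
)

```text
clock: 22.6
position: [0.452, 0.3221, 0.2186]
tool_rot: [3.135, -0.006, -1.584]
force: [0.6, -0.0, -0.5]
grip_width: 0.0618
```

```bash
python3 -c "
from h import *
st();print(bot.observe()['qpos'].round(2));f=grab('wrist','w9')
b=blob(f,(.46,.32),.06,.025,.043);print(b)
plan((b[0],b[1],110,b[5]-90))
"
```

```text
22.6 [0.452  0.3221 0.2186] [ 3.135 -0.006 -1.584] F [ 0.6 -0.  -0.5] w 0.0618
[-1.31  0.61  0.87  1.84 -0.56  0.97 -1.78]
[4.600e+02 3.226e+02 3.590e+01 7.240e+01 4.270e+01 1.000e-01 5.716e+03]
[[2.2, -3.8, 35.8, 0.2, -0.1, -0.1], [2.2, -3.7, 35.8, 0.2, -0.1, -0.1], [2.3, -3.6, 35.9, 0.2, -0.1, -0.1]]
```

View pics/w9.png

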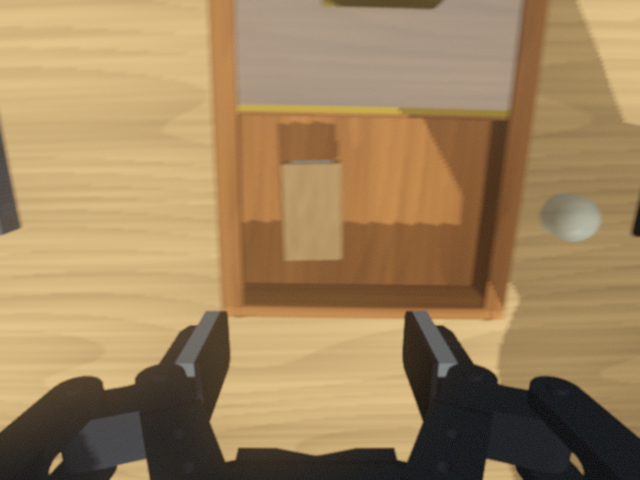

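The well holds only the carton, at (312,212), which is brown. It measures 72x43 at (460,322.6), top 36 mm. I'll descend.

Call:
arm_command(
  targets=[
    [2.2, -3.8, 36, 0.2, -0.1, -0.1],
    [2.2, -3.7, 36, 0.2, -0.1, -0.1],
    [2.3, -3.6, 36, 0.2, -0.1, -0.1],
    [0, 0, 0, 0, 0, 0],
  ],
  grip=68,
)

```text
clock: 23.05
position: [0.4576, 0.3252, 0.1025]
tool_rot: [3.141, -0.001, -1.564]
force: [0.3, -0.6, 0.8]
grip_width: 0.0578
```

```bash
python3 -c "
from h import *
st();f=grab('wrist')
b=blob(f,(.46,.32),.06,.025,.043);print(b)
plan((460,322.6,65,-90))
"
```

```text
23.05 [0.4576 0.3252 0.1025] [ 3.141e+00 -1.000e-03 -1.564e+00] F [ 0.3 -0.6  0.8] w 0.0578
[ 4.5980e+02  3.2230e+02  3.5900e+01  7.3000e+01  4.3200e+01 -1.0000e-01
  1.3254e+04]
[[3.1, -1.5, 39.8, -0.1, 0, 0.4]]
```

Call:
arm_command(
  targets=[
    [2.7, -2.4, 20, 0, 0, 0.4],
    [0, 0, 18, 0, 0, 0],
    [0, 0, 0, 0, 0, 0],
  ],
)

```text
clock: 23.4
position: [0.4627, 0.3234, 0.0701]
tool_rot: [-3.138, 0.003, -1.573]
force: [0.7, 1.2, -0.3]
grip_width: 0.058
```

```bash
python3 -c "
from h import *
st();plan((460,322.6,30,-90))
"
```

```text
23.4 [0.4627 0.3234 0.0701] [-3.138e+00  3.000e-03 -1.573e+00] F [ 0.7  1.2 -0.3] w 0.058
[[0.9, 2.9, 40.1, -0.2, 0.2, -0.1]]
```

Call:
arm_command(
  targets=[
    [0.9, 2.5, 14, -0.1, 0.1, 0],
    [0, 0.5, 14, 0, 0, 0],
    [0, 0, 8, 0, 0, 0],
    [0, 0, 2, 0, 0, 0],
  ],
)

```text
clock: 23.8
position: [0.461, 0.3239, 0.0336]
tool_rot: [-3.136, 0.004, -1.572]
force: [0.4, -0.4, -0.1]
grip_width: 0.0583
```

```bash
python3 -c "
from h import *
st();plan((460,322.6,30,-90))
"
```

```text
23.8 [0.461  0.3239 0.0336] [-3.136  0.004 -1.572] F [ 0.4 -0.4 -0.1] w 0.0583
[[1.3, 1.1, 3.6, -0.3, 0.2, -0.1]]
```

Call:
arm_command(
  targets=[
    [1.3, 1, 5, -0.3, 0.2, 0],
    [0, 0, 1, 0, 0, 0],
    [0, 0, 0, 0, 0, 0],
  ],
)

```text
clock: 24.1
position: [0.4602, 0.3225, 0.0273]
tool_rot: [3.141, 0.0, -1.572]
force: [-0.8, 0.2, 0.1]
grip_width: 0.0579
```

Call:
arm_command(
  targets=[
    [0, 0, 0, 0, 0, 0],
    [0, 0, 0, 0, 0, 0],
    [0, 0, 0, 0, 0, 0],
    [0, 0, 0, 0, 0, 0],
  ],
  grip=0,
  grip_force=35,
)

```text
clock: 24.5
position: [0.4605, 0.3227, 0.0279]
tool_rot: [-3.141, 0.001, -1.572]
force: [-0.1, -0.9, -0.8]
grip_width: 0.0424
```

Call:
arm_command(
  targets=[
    [0, 0, -25, 0, 0, 0],
    [0, 0, -45, 0, 0, 0],
    [0, 0, -45, 0, 0, 0],
    [0, 0, -45, 0, 0, 0],
    [0, 0, 0, 0, 0, 0],
  ],
)

```text
clock: 25.0
position: [0.4601, 0.3214, 0.1928]
tool_rot: [3.14, -0.002, -1.574]
force: [0.9, 0.1, -2.0]
grip_width: 0.0421
```

```bash
python3 -c "
from h import *
st();plan((536,-13,190,-92.6))
"
```

```text
25.0 [0.4601 0.3214 0.1928] [ 3.140e+00 -2.000e-03 -1.574e+00] F [ 0.9  0.1 -2. ] w 0.0421
[[41.8, -9.6, 0.4, 0, 0, 0.3], [41.7, -9.8, 0.4, 0, 0, 0.3], [41.7, -10.1, 0.4, 0, 0, 0.3], [41.6, -10.3, 0.4, 0, 0, 0.3], [41.6, -10.5, 0.4, 0, 0, 0.3], [41.5, -10.7, 0.4, 0, 0, 0.3], [41.4, -10.9, 0.4, 0, 0, 0.3], [41.4, -11.2, 0.4, 0, 0, 0.3]]
```

Call:
arm_command(
  targets=[
    [41.5, -9.5, 0, 0, 0, 0.3],
    [41.5, -10, 0, 0, 0, 0.3],
    [41.5, -10, 0, 0, 0, 0.3],
    [41.5, -10, 0, 0, 0, 0.3],
    [41.5, -10.5, 0, 0, 0, 0.3],
    [41.5, -10.5, 0, 0, 0, 0.3],
    [41.5, -11, 0, 0, 0, 0.3],
    [38, -11, 0, 0, 0, 0.3],
  ],
)

```text
clock: 25.8
position: [0.5371, -0.0128, 0.1914]
tool_rot: [3.14, 0.002, -1.604]
force: [0.9, 1.0, -1.8]
grip_width: 0.0421
```

Call:
arm_command(
  targets=[
    [0, 0, 0, 0, 0, 0],
  ],
)

```text
clock: 25.9
position: [0.5375, -0.0184, 0.1916]
tool_rot: [3.141, 0.0, -1.61]
force: [-0.5, 0.9, -0.9]
grip_width: 0.0425
```

```bash
python3 -c "
from h import *
st();plan((533.5,-13,120,-92.6))
"
```

```text
25.9 [ 0.5375 -0.0184  0.1916] [ 3.141  0.    -1.61 ] F [-0.5  0.9 -0.9] w 0.0425
[[-2.6, 2.1, 35.8, 0, 0, 0.2], [-2.6, 2.1, 35.8, 0, 0, 0.2]]
```

Call:
arm_command(
  targets=[
    [-2.6, 2, 36, 0, 0, 0.2],
    [-2.6, 2, 34, 0, 0, 0.2],
    [0, 0, 10, 0, 0, 0],
    [0, 0, 0, 0, 0, 0],
  ],
)

```text
clock: 26.3
position: [0.5338, -0.0146, 0.1092]
tool_rot: [-3.142, 0.0, -1.621]
force: [0.0, -0.1, -0.6]
grip_width: 0.0425
```

```bash
python3 -c "
from h import *
st();plan((533.5,-13,92,-92.6))
"
```

```text
26.3 [ 0.5338 -0.0146  0.1092] [-3.142  0.    -1.621] F [ 0.  -0.1 -0.6] w 0.0425
[[-1.5, 0.4, 17.2, 0, 0, -0.3]]
```

Call:
arm_command(
  targets=[
    [-1.5, 0.4, 9, 0, 0, -0.3],
    [0, 0, 7, 0, 0, 0],
    [0, 0, 1.5, 0, 0, 0],
    [0, 0, 0, 0, 0, 0],
  ],
)

```text
clock: 26.7
position: [0.535, -0.0124, 0.0931]
tool_rot: [-3.138, 0.001, -1.614]
force: [-0.7, -0.2, 0.3]
grip_width: 0.0424
```

```bash
python3 -c "
from h import *
st();plan((533.5,-13,87,-92.6))
"
```

```text
26.7 [ 0.535  -0.0124  0.0931] [-3.138e+00  1.000e-03 -1.614e+00] F [-0.7 -0.2  0.3] w 0.0424
[[0.7, 1.5, 6.1, -0.2, 0.1, 0.1]]
```

Call:
arm_command(
  targets=[
    [0.7, 1.2, 4, -0.2, 0, 0],
    [0, 0, 1.5, 0, 0, 0],
    [0, 0, 0.8, 0, 0, 0],
    [0, 0, 0, 0, 0, 0],
  ],
)

```text
clock: 27.1
position: [0.5343, -0.013, 0.0872]
tool_rot: [-3.141, 0.001, -1.614]
force: [-0.3, -0.5, -1.9]
grip_width: 0.0423
```

Call:
arm_command(
  targets=[
    [0, 0, 0.7, 0, 0, 0],
  ],
)

```text
clock: 27.2
position: [0.5343, -0.013, 0.0866]
tool_rot: [-3.141, 0.001, -1.614]
force: [-0.3, -0.1, -0.1]
grip_width: 0.0426
```

Call:
arm_command(
  targets=[
    [-0.5, 0, 0.6, 0, 0, 0.1],
  ],
)

```text
clock: 27.3
position: [0.5344, -0.0126, 0.086]
tool_rot: [-3.14, 0.001, -1.616]
force: [-0.2, -0.3, -1.5]
grip_width: 0.0424
```

Call:
arm_command(
  targets=[
    [0, 0, 0.4, 0, 0, 0],
  ],
)

```text
clock: 27.4
position: [0.5344, -0.0125, 0.0856]
tool_rot: [-3.14, 0.001, -1.616]
force: [-0.6, 0.7, 5.2]
grip_width: 0.0425
```

Call:
arm_command(
  targets=[
    [0, 0, 0, 0, 0, 0],
    [0, 0, 0, 0, 0, 0],
    [0, 0, 0, 0, 0, 0],
  ],
  grip=75,
)

```text
clock: 27.7
position: [0.5345, -0.0125, 0.0857]
tool_rot: [-3.14, 0.001, -1.616]
force: [-0.0, -1.1, -0.2]
grip_width: 0.0641
```

Call:
arm_command(
  targets=[
    [0, 0, -30, 0, 0, 0],
    [0, 0, -45, 0, 0, 0],
    [0, 0, -45, 0, 0, 0],
    [0, 0, -25, 0, 0, 0],
    [0, 0, 0, 0, 0, 0],
  ],
)

```text
clock: 28.2
position: [0.5336, -0.0135, 0.2354]
tool_rot: [3.14, 0.0, -1.617]
force: [-0.5, -0.5, -1.0]
grip_width: 0.0641
```

```bash
python3 -c "
from h import *
st();f=grab('wrist','w10');print(bot.observe()['qpos'].round(2))
print(blob(f,(.533,-.013),.12,.086,.105),blob(f,(.533,-.013),.12,.06,.076))
plan((600,-340,200,-65))
"
```

```text
28.2 [ 0.5336 -0.0135  0.2354] [ 3.14   0.    -1.617] F [-0.5 -0.5 -1. ] w 0.0641
[-0.69  0.54  0.87  1.88 -0.5   0.95 -1.21]
[ 5.343e+02 -1.210e+01  9.390e+01  7.230e+01  4.310e+01 -2.600e+00
  7.325e+03] [ 5.340e+02 -1.230e+01  6.780e+01  1.341e+02  5.830e+01 -2.700e+00
  7.871e+03]
[[40.4, -10.3, 4.2, 0, 0, -3.5], [41, -7.8, 4.2, 0, 0, -3.5], [41.3, -5.3, 4.2, 0, 0, -3.5], [41.6, -2.8, 4.2, 0, 0, -3.5], [41.7, -0.3, 4.2, 0, 0, -3.5], [41.6, 2.2, 4.2, 0, 0, -3.5], [41.4, 4.7, 4.3, 0, 0, -3.5], [41.1, 7.2, 4.3, 0, 0, -3.5]]
```

Call:
arm_command(
  targets=[
    [40.5, -10, 4, 0, 0, -3.5],
    [41, -8, 4, 0, 0, -3.5],
    [41.5, -5.5, 4, 0, 0, -3.5],
    [41.5, -3, 4, 0, 0, -3.5],
    [41.5, 0, 4, 0, 0, -3.5],
    [41.5, 2, 4, 0, 0, -3.5],
    [41.5, 5, 4, 0, 0, -3.5],
    [41, 7, 4, 0, 0, -3.5],
  ],
)

```text
clock: 29.05
position: [0.6058, -0.3404, 0.1884]
tool_rot: [3.136, 0.014, -1.096]
force: [0.7, 1.9, 1.1]
grip_width: 0.0641
```

Call:
arm_command(
  targets=[
    [0, 0, 0, 0, 0, 0],
  ],
  grip=68,
)

```text
clock: 29.15
position: [0.6038, -0.3463, 0.186]
tool_rot: [3.133, 0.014, -1.1]
force: [-1.0, -0.2, 0.2]
grip_width: 0.058
```

```bash
python3 -c "
from h import *
st();f=grab('wrist','w11')
b=blob(f,(.6,-.37),.06,.025,.045);print(b)
plan((b[0],b[1],90,b[5]-90))
"
```

```text
29.15 [ 0.6038 -0.3463  0.186 ] [ 3.133  0.014 -1.1  ] F [-1.  -0.2  0.2] w 0.058
[ 601.2 -369.4   33.7   54.3   39.2   25.6 4442. ]
[[7.7, 4.5, 31.8, 0.2, 0.3, 0.5], [7.6, 4.5, 31.9, 0.2, 0.3, 0.5], [7.5, 4.5, 31.9, 0.2, 0.3, 0.5]]
```

View pics/w11.png

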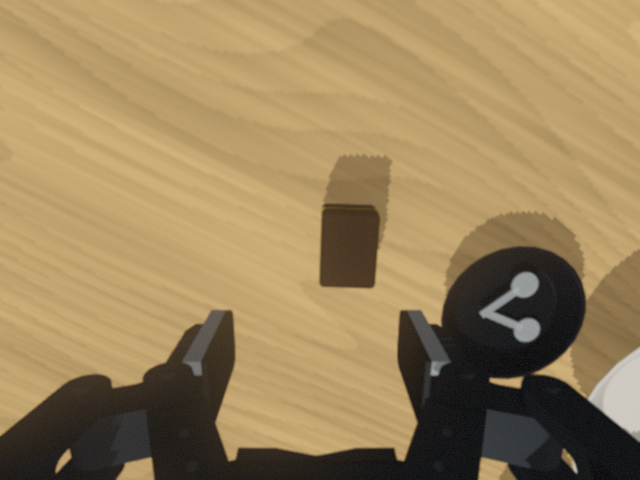

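The ring box is at (350,246) and the keydish, well clear of it, at (513,310). I'll approach.

Call:
arm_command(
  targets=[
    [7.7, 4.5, 32, 0.2, 0.3, 0.5],
    [7.6, 4.5, 32, 0.2, 0.3, 0.5],
    [7.5, 4.5, 32, 0.2, 0.3, 0.5],
    [0, 0, 0, 0, 0, 0],
  ],
)

```text
clock: 29.6
position: [0.6007, -0.3661, 0.083]
tool_rot: [-3.139, 0.004, -1.127]
force: [-0.5, 1.4, -0.6]
grip_width: 0.058
```

```bash
python3 -c "
from h import *
st();f=grab('wrist')
b=blob(f,(.6,-.37),.06,.025,.045);print(b)
plan((b[0],b[1],50,b[5]-90))
"
```

```text
29.6 [ 0.6007 -0.3661  0.083 ] [-3.139  0.004 -1.127] F [-0.5  1.4 -0.6] w 0.058
[  601.3  -369.6    33.8    54.2    39.3    25.1 10273. ]
[[3, 2.3, 35.4, -0.3, 0.2, 0.4]]
```

Call:
arm_command(
  targets=[
    [3.4, 1.3, 17, -0.2, 0.2, 0.4],
    [0, 0, 16, 0, 0, 0],
    [0, 0, 0, 0, 0, 0],
  ],
)

```text
clock: 29.95
position: [0.6048, -0.3679, 0.0545]
tool_rot: [-3.138, -0.003, -1.131]
force: [-0.4, -0.3, 0.1]
grip_width: 0.0579
```

```bash
python3 -c "
from h import *
st();plan((601.3,-369.5,21,-64.9))
"
```

```text
29.95 [ 0.6048 -0.3679  0.0545] [-3.138e+00 -3.000e-03 -1.131e+00] F [-0.4 -0.3  0.1] w 0.0579
[[-0.1, 3.9, 33.5, -0.2, -0.2, 0.1]]
```

Call:
arm_command(
  targets=[
    [0, 3.5, 14, -0.2, -0.2, 0],
    [0, 0.4, 12, 0, 0, 0],
    [0, 0, 6, 0, 0, 0],
    [0, 0, 2, 0, 0, 0],
    [0, 0, 0, 0, 0, 0],
  ],
)

```text
clock: 30.45
position: [0.6022, -0.3692, 0.0197]
tool_rot: [-3.14, -0.0, -1.13]
force: [-0.6, 0.1, -0.8]
grip_width: 0.058
```

```bash
python3 -c "
from h import *
st();plan((601.3,-369.5,21,-64.9))
"
```

```text
30.45 [ 0.6022 -0.3692  0.0197] [-3.14 -0.   -1.13] F [-0.6  0.1 -0.8] w 0.058
[[-0.1, 1, -1.3, -0.1, 0, 0.2]]
```

Call:
arm_command(
  targets=[
    [0, 0, 0, 0, 0, 0],
    [0, 0, 0, 0, 0, 0],
    [0, 0, 0, 0, 0, 0],
    [0, 0, 0, 0, 0, 0],
  ],
  grip=0,
  grip_force=35,
)

```text
clock: 30.85
position: [0.6027, -0.3695, 0.0208]
tool_rot: [-3.139, -0.001, -1.13]
force: [-0.4, 0.5, -1.2]
grip_width: 0.0386
```

Call:
arm_command(
  targets=[
    [0, 0, -25, 0, 0, 0],
    [0, 0, -45, 0, 0, 0],
    [0, 0, -45, 0, 0, 0],
    [0, 0, -45, 0, 0, 0],
    [0, 0, -30, 0, 0, 0],
    [0, 0, 0, 0, 0, 0],
  ],
)

```text
clock: 31.45
position: [0.6012, -0.3693, 0.2173]
tool_rot: [-3.141, 0.001, -1.131]
force: [-0.0, 0.7, -0.8]
grip_width: 0.0386
```

```bash
python3 -c "
from h import *
st();plan((534.5,-20,195,-92.6))
"
```

```text
31.45 [ 0.6012 -0.3693  0.2173] [-3.141e+00  1.000e-03 -1.131e+00] F [-0.   0.7 -0.8] w 0.0386
[[-43.1, -11.1, 2.8, 0, 0, 3.5], [-43.6, -8.4, 2.8, 0, 0, 3.5], [-44.1, -5.8, 2.8, 0, 0, 3.5], [-44.3, -3.1, 2.8, 0, 0, 3.5], [-44.5, -0.4, 2.8, 0, 0, 3.5], [-44.4, 2.3, 2.8, 0, 0, 3.5], [-44.2, 5, 2.8, 0, 0, 3.5], [-43.8, 7.7, 2.8, 0, 0, 3.5]]
```

Call:
arm_command(
  targets=[
    [-43, -11, 3, 0, 0, 3.5],
    [-43.5, -8.5, 3, 0, 0, 3.5],
    [-44, -6, 3, 0, 0, 3.5],
    [-44, -3, 3, 0, 0, 3.5],
    [-44.5, 0, 3, 0, 0, 3.5],
    [-44, 2, 3, 0, 0, 3.5],
    [-44, 5, 3, 0, 0, 3.5],
    [-40, 8, 2, 0, 0, 3.5],
  ],
)

```text
clock: 32.25
position: [0.533, -0.0184, 0.1906]
tool_rot: [-3.141, -0.002, -1.647]
force: [1.7, -0.2, -0.9]
grip_width: 0.0385
```

Call:
arm_command(
  targets=[
    [0, 0, 0, 0, 0, 0],
  ],
)

```text
clock: 32.35
position: [0.5319, -0.0125, 0.1894]
tool_rot: [3.14, -0.001, -1.642]
force: [0.3, -0.8, -0.5]
grip_width: 0.0384
```

```bash
python3 -c "
from h import *
st();plan((534.5,-12.6,142,-92.6))
"
```

```text
32.35 [ 0.5319 -0.0125  0.1894] [ 3.140e+00 -1.000e-03 -1.642e+00] F [ 0.3 -0.8 -0.5] w 0.0384
[[0, -1.3, 23.7, 0.1, 0, -0.7], [0, -1.3, 23.7, 0.1, 0, -0.7]]
```

Call:
arm_command(
  targets=[
    [0, -1.3, 23, 0, 0, -0.7],
    [0, -1.3, 23, 0, 0, -0.7],
    [0, 0, 8, 0, 0, 0],
    [0, 0, 0, 0, 0, 0],
  ],
)

```text
clock: 32.75
position: [0.5342, -0.0112, 0.1332]
tool_rot: [3.14, -0.001, -1.612]
force: [-0.5, -0.5, 0.1]
grip_width: 0.0388
```

```bash
python3 -c "
from h import *
st();plan((534.5,-12.6,121,-92.6))
"
```

```text
32.75 [ 0.5342 -0.0112  0.1332] [ 3.140e+00 -1.000e-03 -1.612e+00] F [-0.5 -0.5  0.1] w 0.0388
[[1.4, -0.4, 12.2, 0.1, -0.1, 0.2]]
```

Call:
arm_command(
  targets=[
    [1.4, -0.4, 7, 0.1, -0.1, 0.2],
    [0, 0, 6, 0, 0, 0],
    [0, 0, 1, 0, 0, 0],
    [0, 0, 0, 0, 0, 0],
  ],
)

```text
clock: 33.15
position: [0.5353, -0.0139, 0.1198]
tool_rot: [-3.14, 0.001, -1.618]
force: [0.3, -0.6, -0.5]
grip_width: 0.0383
```

```bash
python3 -c "
from h import *
st();plan((534.5,-12.6,116,-92.6))
"
```

```text
33.15 [ 0.5353 -0.0139  0.1198] [-3.140e+00  1.000e-03 -1.618e+00] F [ 0.3 -0.6 -0.5] w 0.0383
[[-1.3, 0.9, 3.8, -0.1, 0, -0.1]]
```

Call:
arm_command(
  targets=[
    [-1.2, 0.9, 2.5, -0.1, 0, 0],
    [0, 0, 1, 0, 0, 0],
    [0, 0, 0.5, 0, 0, 0],
  ],
)

```text
clock: 33.45
position: [0.5347, -0.0125, 0.1162]
tool_rot: [-3.141, 0.001, -1.618]
force: [-0.1, -0.1, -0.5]
grip_width: 0.0384
```

Call:
arm_command(
  targets=[
    [0, 0, 0.5, 0, 0, 0],
  ],
)

```text
clock: 33.55
position: [0.5347, -0.0125, 0.1157]
tool_rot: [-3.14, 0.001, -1.618]
force: [-0.0, -0.3, -1.2]
grip_width: 0.0384
```

Call:
arm_command(
  targets=[
    [0, 0, 0.5, 0, 0, 0],
  ],
)

```text
clock: 33.65
position: [0.5348, -0.0125, 0.1152]
tool_rot: [-3.14, 0.001, -1.618]
force: [0.7, 0.6, -0.6]
grip_width: 0.0386
```

Call:
arm_command(
  targets=[
    [0, 0, 0.6, 0, 0, 0],
  ],
)

```text
clock: 33.75
position: [0.5348, -0.0124, 0.1146]
tool_rot: [-3.14, 0.001, -1.618]
force: [-0.9, 1.3, -1.2]
grip_width: 0.0386
```

Call:
arm_command(
  targets=[
    [0, 0, 0.4, 0, 0, 0],
  ],
)

```text
clock: 33.85
position: [0.5348, -0.0124, 0.1142]
tool_rot: [-3.14, 0.001, -1.618]
force: [0.1, -0.5, -1.1]
grip_width: 0.0388
```

Call:
arm_command(
  targets=[
    [0, 0, 0.3, 0, 0, 0],
  ],
)

```text
clock: 33.95
position: [0.5348, -0.0124, 0.114]
tool_rot: [-3.14, 0.001, -1.618]
force: [-4.0, 0.6, 13.1]
grip_width: 0.0385
```

Call:
arm_command(
  targets=[
    [0, 0, 0, 0, 0, 0],
    [0, 0, 0, 0, 0, 0],
    [0, 0, 0, 0, 0, 0],
  ],
  grip=70,
)

```text
clock: 34.25
position: [0.535, -0.0125, 0.1142]
tool_rot: [-3.14, 0.001, -1.618]
force: [0.1, -0.2, 0.0]
grip_width: 0.0596
```

Call:
arm_command(
  targets=[
    [0, 0, -30, 0, 0, 0],
    [0, 0, -45, 0, 0, 0],
    [0, 0, -45, 0, 0, 0],
    [0, 0, 0, 0, 0, 0],
  ],
)

```text
clock: 34.65
position: [0.5341, -0.0134, 0.2374]
tool_rot: [3.14, -0.0, -1.619]
force: [0.6, -0.5, -1.0]
grip_width: 0.0601
```

```bash
python3 -c "
from h import *
st();f=grab('wrist','w12')
print(blob(f,(.533,-.013),.12,.12,.14),blob(f,(.533,-.013),.12,.086,.105))
try: print(blob(f,(.455,.114),.04,.02,.055))
except Exception: pass
plan((457,114,180,-90))
"
```

```text
34.65 [ 0.5341 -0.0134  0.2374] [ 3.14  -0.    -1.619] F [ 0.6 -0.5 -1. ] w 0.0601
[ 5.337e+02 -1.200e+01  1.278e+02  5.370e+01  3.910e+01 -2.900e+00
  6.091e+03] [ 563.9  -13.3   93.9   42.7   13.1   88.2 1386. ]
[ 451.1  116.    31.    33.6   33.2  -51.7 1225. ]
[[-30.8, 20.5, 13.9, 0.1, 0, -0.7], [-31, 20.2, 13.9, 0.1, 0, -0.7], [-31.2, 19.8, 13.8, 0.1, 0, -0.7], [-31.5, 19.4, 13.8, 0.1, 0, -0.7]]
```

Call:
arm_command(
  targets=[
    [-31, 22, 13, 0, 0, -0.7],
    [-31, 22, 13, 0, 0, -0.7],
    [-31, 21, 14, 0, 0, -0.7],
    [-31, 21, 14, 0, 0, -0.7],
    [0, 0, 30, 0, 0, 0],
    [0, 0, 35, 0, 0, 0],
    [0, 0, 0, 0, 0, 0],
  ],
)

```text
clock: 35.4
position: [0.4446, 0.1194, 0.1093]
tool_rot: [3.135, -0.003, -1.563]
force: [-0.5, -0.5, 0.1]
grip_width: 0.0598
```

```bash
python3 -c "
from h import *
st();f=grab('wrist','w13')
b=blob(f,(.453,.115),.04,.02,.055);print(b)
Q=cloud(f);m=(np.hypot(Q[...,0]-.453,Q[...,1]-.115)<.035)&(Q[...,2]>.01)&(f['depth']>0);print(cv2.minEnclosingCircle((Q[m][:,:2]*1000).astype(np.float32)),Q[m][:,2].max())
plan((b[0],b[1],60,-90))
"
```

```text
35.4 [0.4446 0.1194 0.1093] [ 3.135e+00 -3.000e-03 -1.563e+00] F [-0.5 -0.5  0.1] w 0.0598
[ 449.9  116.7   31.1   35.5   34.6  -87.  3546. ]
((452.9981689453125, 114.99986267089844), 34.99846649169922) 0.18171846779255912
[[1.1, -2.2, 25.6, 0.1, -0.1, 0.2], [1.1, -2.2, 25.6, 0.1, -0.1, 0.2]]
```

Call:
arm_command(
  targets=[
    [1.5, -2.7, 25, 0.1, -0.1, 0.2],
    [1.3, -2.7, 22, 0.1, 0, 0.2],
    [0, 0, 0, 0, 0, 0],
  ],
)

```text
clock: 35.75
position: [0.4534, 0.1152, 0.0665]
tool_rot: [-3.139, 0.001, -1.574]
force: [0.0, -0.2, 0.0]
grip_width: 0.0598
```

```bash
python3 -c "
from h import *
st();plan((450,116.7,21,-90))
"
```

```text
35.75 [0.4534 0.1152 0.0665] [-3.139e+00  1.000e-03 -1.574e+00] F [ 0.  -0.2  0. ] w 0.0598
[[-0.7, 1.8, 22.7, -0.1, 0, -0.1], [-0.8, 1.7, 22.7, -0.1, 0, -0.1]]
```

Call:
arm_command(
  targets=[
    [-1.4, 3, 18, -0.1, 0, 0],
    [0, 0.5, 15, 0, 0, 0],
    [0, 0, 8, 0, 0, 0],
    [0, 0, 3, 0, 0, 0],
    [0, 0, 0, 0, 0, 0],
  ],
)

```text
clock: 36.25
position: [0.4541, 0.1162, 0.0284]
tool_rot: [-3.134, 0.003, -1.576]
force: [-0.5, 0.3, 0.9]
grip_width: 0.0596
```

```bash
python3 -c "
from h import *
st();plan((450,116.7,21,-90))
"
```

```text
36.25 [0.4541 0.1162 0.0284] [-3.134e+00  3.000e-03 -1.576e+00] F [-0.5  0.3  0.9] w 0.0596
[[-0.4, 4.1, 7.3, -0.4, 0.2, -0.3]]
```

Call:
arm_command(
  targets=[
    [-0.4, 4, 4, -0.4, 0.2, -0.2],
    [0, 1, 3, 0, 0, 0],
    [0, 0.5, 2, 0, 0, 0],
    [0, 0, 0, 0, 0, 0],
  ],
)

```text
clock: 36.65
position: [0.4489, 0.117, 0.0204]
tool_rot: [-3.14, 0.0, -1.572]
force: [-0.2, -0.6, 0.2]
grip_width: 0.06
```

Call:
arm_command(
  targets=[
    [0, 0, 0, 0, 0, 0],
    [0, 0, 0, 0, 0, 0],
    [0, 0, 0, 0, 0, 0],
    [0, 0, 0, 0, 0, 0],
    [0, 0, 0, 0, 0, 0],
  ],
  grip=0,
  grip_force=35,
)

```text
clock: 37.15
position: [0.4489, 0.1171, 0.0208]
tool_rot: [-3.14, 0.001, -1.572]
force: [0.7, 0.7, -1.3]
grip_width: 0.0347
```

Call:
arm_command(
  targets=[
    [0, 0, -25, 0, 0, 0],
    [0, 0, -45, 0, 0, 0],
    [0, 0, -45, 0, 0, 0],
    [0, 0, -45, 0, 0, 0],
    [0, 0, -20, 0, 0, 0],
    [0, 0, 0, 0, 0, 0],
  ],
)

```text
clock: 37.75
position: [0.4477, 0.1157, 0.2064]
tool_rot: [3.139, -0.001, -1.575]
force: [0.4, -0.5, -1.3]
grip_width: 0.0347
```

```bash
python3 -c "
from h import *
st();plan((534,-12.3,195,-92.6))
"
```

```text
37.75 [0.4477 0.1157 0.2064] [ 3.139e+00 -1.000e-03 -1.575e+00] F [ 0.4 -0.5 -1.3] w 0.0347
[[31.9, -21.7, 2.8, 0, 0, 0.6], [31.7, -22, 2.8, 0, 0, 0.6], [31.4, -22.4, 2.8, 0, 0, 0.6], [31.2, -22.7, 2.8, 0, 0, 0.6]]
```

Call:
arm_command(
  targets=[
    [32, -21.5, 3, 0, 0, 0.6],
    [32, -22, 3, 0, 0, 0.6],
    [31, -22, 3, 0, 0, 0.6],
    [30, -21.5, 3, 0, 0, 0.6],
    [0, 0, 0, 0, 0, 0],
  ],
)

```text
clock: 38.25
position: [0.5341, -0.0121, 0.1893]
tool_rot: [3.136, 0.0, -1.61]
force: [-0.8, 1.0, -1.1]
grip_width: 0.0346
```

```bash
python3 -c "
from h import *
st();plan((532.5,-12.4,165,-92.6))
"
```

```text
38.25 [ 0.5341 -0.0121  0.1893] [ 3.136  0.    -1.61 ] F [-0.8  1.  -1.1] w 0.0346
[[0.3, 1.4, 24.4, 0.3, 0, 0.3]]
```

Call:
arm_command(
  targets=[
    [0.2, 1.6, 14, 0.3, 0, 0.3],
    [0, 0.6, 11, 0, 0, 0],
    [0, 0, 4, 0, 0, 0],
    [0, 0, 0, 0, 0, 0],
  ],
)

```text
clock: 38.65
position: [0.5303, -0.0129, 0.1556]
tool_rot: [3.137, -0.0, -1.618]
force: [0.7, 0.4, -2.2]
grip_width: 0.0347
```

```bash
python3 -c "
from h import *
st();plan((532.5,-12.4,150.5,-92.6))
"
```

```text
38.65 [ 0.5303 -0.0129  0.1556] [ 3.137 -0.    -1.618] F [ 0.7  0.4 -2.2] w 0.0347
[[-0.7, -2.2, 5.1, 0.3, 0, -0.1]]
```

Call:
arm_command(
  targets=[
    [-0.6, -2.2, 3, 0.3, 0, 0],
    [0, 0, 1.5, 0, 0, 0],
    [0, 0, 0.5, 0, 0, 0],
  ],
)

```text
clock: 38.95
position: [0.5329, -0.0113, 0.1507]
tool_rot: [-3.14, 0.0, -1.616]
force: [0.1, -0.2, -1.7]
grip_width: 0.0344
```

Call:
arm_command(
  targets=[
    [0, 0, 0.5, 0, 0, 0],
  ],
)

```text
clock: 39.05
position: [0.5331, -0.0111, 0.1503]
tool_rot: [-3.14, 0.001, -1.616]
force: [-0.3, -0.5, -1.5]
grip_width: 0.0343
```

Call:
arm_command(
  targets=[
    [0, 0, 0.4, 0, 0, 0],
  ],
)

```text
clock: 39.15
position: [0.5332, -0.0111, 0.1501]
tool_rot: [-3.139, 0.001, -1.615]
force: [-0.7, -0.6, -2.0]
grip_width: 0.0346
```

Call:
arm_command(
  targets=[
    [1, 0.4, 0.5, 0, 0, 0],
  ],
)

```text
clock: 39.25
position: [0.5328, -0.0119, 0.1496]
tool_rot: [-3.139, 0.001, -1.615]
force: [0.3, -0.9, -0.8]
grip_width: 0.0347
```

Call:
arm_command(
  targets=[
    [0, 0, 0.4, 0, 0, 0],
  ],
)

```text
clock: 39.35
position: [0.5327, -0.0121, 0.1493]
tool_rot: [-3.139, 0.001, -1.615]
force: [1.3, -0.1, -1.2]
grip_width: 0.0346
```

Call:
arm_command(
  targets=[
    [0, 0, 0.4, 0, 0, 0],
  ],
)

```text
clock: 39.45
position: [0.5328, -0.0121, 0.1489]
tool_rot: [-3.139, 0.001, -1.615]
force: [0.1, 0.2, -0.6]
grip_width: 0.0345
```

Call:
arm_command(
  targets=[
    [0, 0, 0.4, 0, 0, 0],
  ],
)

```text
clock: 39.55
position: [0.5329, -0.0121, 0.1487]
tool_rot: [-3.139, 0.001, -1.615]
force: [-4.7, 0.9, 12.1]
grip_width: 0.035
```

Call:
arm_command(
  targets=[
    [0, 0, 0.3, 0, 0, 0],
  ],
)

```text
clock: 39.65
position: [0.5328, -0.0122, 0.1487]
tool_rot: [-3.139, 0.001, -1.615]
force: [-3.4, 0.7, 10.0]
grip_width: 0.0345
```

Call:
arm_command(
  targets=[
    [0, 0, 0, 0, 0, 0],
    [0, 0, 0, 0, 0, 0],
    [0, 0, 0, 0, 0, 0],
    [0, 0, 0, 0, 0, 0],
  ],
  grip=80,
)

```text
clock: 40.05
position: [0.533, -0.0122, 0.1488]
tool_rot: [-3.138, 0.001, -1.616]
force: [-0.4, 0.4, -0.3]
grip_width: 0.0681
```

Call:
arm_command(
  targets=[
    [0, 0, -25, 0, 0, 0],
    [0, 0, -40, 0, 0, 0],
    [0, 0, -35, 0, 0, 0],
    [0, 0, 0, 0, 0, 0],
  ],
)

```text
clock: 40.45
position: [0.5321, -0.0129, 0.2515]
tool_rot: [-3.141, -0.0, -1.617]
force: [-0.5, 0.9, -0.6]
grip_width: 0.0683
```

```bash
python3 -c "
from h import *
st();f=grab('wrist','w14');print(bot.observe()['qpos'].round(2))
print(blob(f,(.533,-.013),.04,.145,.17),blob(f,(.533,-.013),.12,.12,.138))
plan((596.5,280,200,-2))
"
```

```text
40.45 [ 0.5321 -0.0129  0.2515] [-3.141 -0.    -1.617] F [-0.5  0.9 -0.6] w 0.0683
[-0.72  0.52  0.9   1.87 -0.49  0.99 -1.21]
[ 534.   -11.8  159.    35.4   34.6  -89.8 3190. ] [ 543.6  -12.5  127.7   39.    34.    87.1 1868. ]
[[-24.6, -4.3, 4.1, 0, 0, -7.5], [-23.8, -7.5, 4.1, 0, 0, -7.5], [-22.6, -10.6, 4.1, 0, 0, -7.5], [-21, -13.5, 4.1, 0, 0, -7.5], [-19.1, -16.1, 4.1, 0, 0, -7.5], [-16.8, -18.5, 4.1, 0, 0, -7.5], [-14.2, -20.5, 4.1, 0, 0, -7.5], [-11.4, -22.2, 4.1, 0, 0, -7.5]]
[[-8.4, -23.5, 4.1, 0, 0, -7.5], [-5.2, -24.4, 4.1, 0, 0, -7.5], [-2, -24.9, 4.1, 0, 0, -7.5], [1.3, -24.9, 4.1, 0, 0, -7.5]]
```

The paperweight is on top at (534,-12). Now I'll close the lid.

Call:
arm_command(
  targets=[
    [-24.5, -4.5, 0, 0, 0, -7.5],
    [-24, -7.5, 0, 0, 0, -7.5],
    [-22.5, -10.5, 0, 0, 0, -7.5],
    [-21, -13.5, 4, 0, 0, -7.5],
    [-19, -16, 6, 0, 0, -7.5],
    [-17, -18.5, 6, 0, 0, -7.5],
    [-14, -20.5, 6, 0, 0, -7.5],
    [-11.5, -22, 6, 0, 0, -7.5],
  ],
  grip=60,
)

```text
clock: 41.3
position: [0.5714, 0.1874, 0.2151]
tool_rot: [3.137, 0.006, -0.535]
force: [-0.5, -0.5, 0.3]
grip_width: 0.0514
```

Call:
arm_command(
  targets=[
    [-8.5, -23.5, 6, 0, 0, -7.5],
    [-5, -24.5, 6, 0, 0, -7.5],
    [-2, -25, 6, 0, 0, -7.5],
    [1, -25, 6, 0, 0, -7.5],
    [0, 0, 0, 0, 0, 0],
  ],
)

```text
clock: 41.8
position: [0.5868, 0.2932, 0.1828]
tool_rot: [3.141, 0.016, 0.019]
force: [0.5, -0.5, 0.1]
grip_width: 0.0512
```

```bash
python3 -c "
from h import *
st();f=grab('wrist','w15')
try: print(blob(f,(.596,.281),.06,.066,.09))
except Exception as e: print(e)
plan((596.5,280,105,-2))
"
```

```text
41.8 [0.5868 0.2932 0.1828] [3.141 0.016 0.019] F [ 0.5 -0.5  0.1] w 0.0512
[ 596.5  279.3   75.7   69.9   12.1   88.2 2445. ]
[[5.3, 5.6, 39, 0.1, 0.4, 1.4], [5.1, 5.5, 39, 0.1, 0.4, 1.4]]
```

Call:
arm_command(
  targets=[
    [5.3, 7, 38, 0, 0.5, 1.5],
    [5, 6, 36, 0, 0.4, 1.5],
    [0, 0, 0, 0, 0, 0],
  ],
)

```text
clock: 42.15
position: [0.5966, 0.2755, 0.1066]
tool_rot: [3.139, -0.001, -0.047]
force: [-1.1, -0.3, -0.1]
grip_width: 0.0513
```

```bash
python3 -c "
from h import *
st();plan((596.5,280,74,-2))
"
```

```text
42.15 [0.5966 0.2755 0.1066] [ 3.139e+00 -1.000e-03 -4.700e-02] F [-1.1 -0.3 -0.1] w 0.0513
[[-0.4, -4.6, 32.6, 0.1, 0, -0.7]]
```

Call:
arm_command(
  targets=[
    [0, -4, 14, 0, 0, -0.7],
    [0, 0, 12, 0, 0, 0],
    [0, 0, 5, 0, 0, 0],
    [0, 0, 0, 0, 0, 0],
  ],
)

```text
clock: 42.55
position: [0.5975, 0.2796, 0.0765]
tool_rot: [3.14, -0.002, -0.035]
force: [-0.1, 0.2, 0.3]
grip_width: 0.0508
```

Call:
arm_command(
  targets=[
    [0, 0, 0, 0, 0, 0],
    [0, 0, 0, 0, 0, 0],
    [0, 0, 0, 0, 0, 0],
    [0, 0, 0, 0, 0, 0],
    [0, 0, 0, 0, 0, 0],
    [0, 0, 0, 0, 0, 0],
  ],
  grip=0,
  grip_force=25,
)

```text
clock: 43.15
position: [0.5976, 0.2802, 0.0783]
tool_rot: [3.141, -0.003, -0.034]
force: [-0.5, 0.8, -4.3]
grip_width: 0.0113
```

Call:
arm_command(
  targets=[
    [-10, 0, 0, 0, 0, 0],
    [-18, 0, 0, 0, 0, 0],
    [-20, 0, 0, 0, 0, 0],
    [-20, 0, 0, 0, 0, 0],
    [-20, 0, 0, 0, 0, 0],
    [-18, 0, 0, 0, 0, 0],
    [0, 0, 0, 0, 0, 0],
  ],
)

```text
clock: 43.85
position: [0.4869, 0.2835, 0.0783]
tool_rot: [-3.141, -0.006, -0.034]
force: [-0.7, 0.5, -12.7]
grip_width: 0.0111
```

Call:
arm_command(
  targets=[
    [-14, 0, 0, 0, 0, 0],
    [-6, 0, 0, 0, 0, 0],
    [-4, 0, 0, 0, 0, 0],
    [-2.5, 0, 0, 0, 0, 0],
  ],
)

```text
clock: 44.25
position: [0.4615, 0.2844, 0.0783]
tool_rot: [-3.141, -0.008, -0.034]
force: [14.4, -0.7, -17.3]
grip_width: 0.011
```

Call:
arm_command(
  targets=[
    [-2, 0, 0, 0, 0, 0],
  ],
)

```text
clock: 44.35
position: [0.4615, 0.2844, 0.0784]
tool_rot: [-3.14, -0.012, -0.035]
force: [17.3, -0.6, -23.1]
grip_width: 0.011
```

At the stop (136.1 mm back, resisting force). Release, retreat and check.

Call:
arm_command(
  targets=[
    [0, 0, 0, 0, 0, 0],
    [0, 0, 0, 0, 0, 0],
    [0, 0, 0, 0, 0, 0],
  ],
  grip=60,
)

```text
clock: 44.65
position: [0.4632, 0.2845, 0.079]
tool_rot: [-3.139, -0.014, -0.036]
force: [0.3, 0.2, -0.2]
grip_width: 0.051
```

Call:
arm_command(
  targets=[
    [0, 0, -40, 0, 0, 0],
    [0, 0, -45, 0, 0, 0],
    [0, 0, -45, 0, 0, 0],
    [-20, -20, -20, 0, 0, 0],
    [-20, -20, 0, 0, 0, 0],
    [0, 0, 0, 0, 0, 0],
  ],
)

```text
clock: 45.25
position: [0.4221, 0.3262, 0.2352]
tool_rot: [-3.138, -0.012, -0.04]
force: [0.1, -0.6, -0.6]
grip_width: 0.0512
```

```bash
python3 -c "
from h import *
st();f=grab('wrist','w16')
try: print(blob(f,(.46,.281),.06,.066,.09))
except Exception as e: print(e)
f=grab('scene','s2')
for c in [(.153,.17),(.12,.138),(.086,.105),(.06,.076),(.026,.042)]: print(blob(f,(.533,-.013),.1,*c))
cv2.imwrite('pics/s2c.png',cv2.resize(f['color'][150:400,220:600],None,fx=2,fy=2,interpolation=cv2.INTER_CUBIC)[...,::-1])
"
```

```text
45.25 [0.4221 0.3262 0.2352] [-3.138 -0.012 -0.04 ] F [ 0.1 -0.6 -0.6] w 0.0512
[ 460.4  284.    75.5   69.7   12.3   88.2 1683. ]
[538.2  -9.7 159.8  32.7  27.  -72.7 158. ]
[535.2 -11.1 128.1  56.5  38.6  -2.7 245. ]
[536.1 -11.2  94.4  72.7  44.1  -4.  277. ]
[534.7 -10.9  68.2 139.   58.9  -3.6 683. ]
[534.7 -10.6  34.4 162.   64.2  -3.3 425. ]
```

View pics/s2c.png

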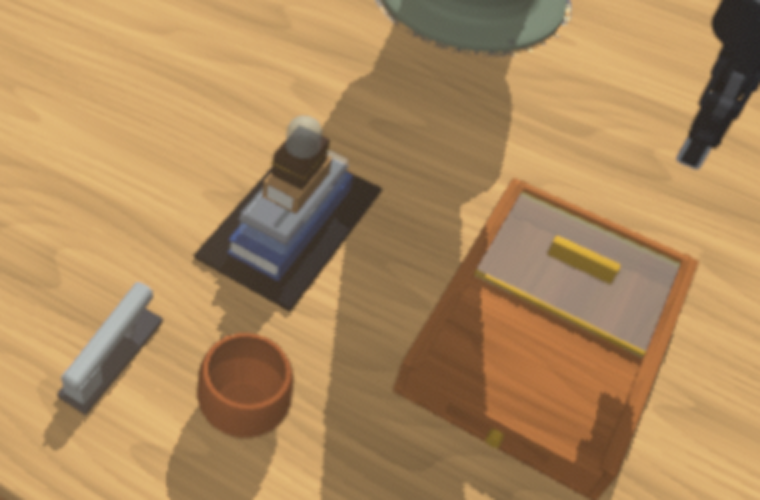

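The tower stands centred and in order on the tray, at (290,210) in the crop. The lid is shut (fin x = 460.4, as at the start) and the arm is clear. I'll hand in.

```bash
python3 -c "
from h import *
print(bot.job_done())"
```

```text
the job is handed in; nothing more can be done
None
```

The tower is built on the tray, the valet box is empty with its lid shut, and I handed the job in at about 45 s on the robot's clock. No verdict was reported.

- **What was there:** the book, sunglasses case, card carton (in the well) and ring box, plus the paperweight. The tin and domino box were absent.
- **What I did:** I slid the lid back to its stop (136 mm) and set the paperweight aside. I stacked book, sunglasses case, carton and ring box in that order, put the paperweight on top, and slid the lid shut again. I did not touch the pot, key dish or stapler.
- **Centring and height:** the wrist camera put each piece within about 2 mm of the tray centre. Each piece's yaw was within 0.3° of the tray's −2.6°. The layer tops read 34, 68, 94 and 128 mm, as expected.
- **Lid:** the fin is back at x = 460.4 mm, against 460.5 mm at the start.
- **Disagreement:** the fixed scene camera reads the upper pieces about 2–4 mm further off. It showed the same 2–5 mm offset against the top camera before anything was moved, so I trusted the wrist camera. The final scene picture shows the tower standing and the lid shut.

I saw no sign that the book was knocked.

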